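# Push a deep-well plate home under the pipetting head

### The arm

A 6-joint arm with a two-finger parallel gripper is mounted at the origin on the work surface. World frame = base frame: x ahead of the robot, y to its left, z up, the work surface at z = 0. Lengths are in m, angles in rad, forces in N, time in s.
With the tool pointing down it reaches from about 0.35 to 0.725 m from the base axis. Payload 4.3 kg.
Tool frame: the origin (TCP) lies midway between the tips of the shut fingers; the grasp point (between the pads) lies 19 mm behind it; z points along the fingers, y is the line along which they close (so a half turn about z gives the same grasp; the last joint's range is limited). The gripper opens to 85 mm and grips with 20 to 120 N. Pads are 22 mm wide; open, the fingers measure 114 mm over their backs; the gripper's body (76 mm by 85 mm) begins 54 mm behind the grasp point. The pads swing forward as they close: fully open they stand 13 mm farther back than shut.
Start: joints at [-1.379, 0.377, 0.081, 1.274, 0, 1.46], TCP at [0.171, -0.549, 0.231] pointing down, gripper open.
Joint ranges: [-2.72, 2.72], [-0.84, 1.66], [-1.02, 1.22], [-1.77, 2.12], [-1.37, 1.28], [-3.14, 3.14]. Speed limits (rad/s): [2.57, 2.57, 3.14, 3.14, 3.14, 3.14].

### API

Orientations are given as a unit quaternion [w, x, y, z].
In Python, from cell import manip, viewer gives the robot as it stands.
- The arm moves only by the tool apply_moves, never from a script. Its argument "steps" is a list of rows, each an object of numbers: "x", "y", "z": the shift along the world's x, y, z in cm; "twist": the turn about the world's z in rad. A call has 1 to 5 rows; each row shifts and turns the commanded pose from where the row before left it; what a row does not reach is not made up. A row lasts 1/8 s, in which the tool goes at most 62.5 mm and 10.7 degrees, less where a joint would pass 70% of its speed; a pose out of reach is approached as far as the arm can. A call is refused whole if a number of a shift passes 6.25 or a number of a turn 0.188, either way. A call with a gripper value outside its range is refused whole. "jaw" is the finger opening in cm, from 0 to 8.54, set as the call begins (left out, the last holds). The fingers move at their own pace and stop on an object; "squeeze" is the grip in N (left out, the last holds). Time passes only in rows, so rows that do not move let the fingers close. It gives the time, the measured TCP pose, the force, the opening and the grip force at its end, in the units of the state.
- manip.observe(): the state, without advancing time (a new reading comes with each control period).
- viewer.snapshot(name): name is "scene" or "top" or "wrist"; returns a dict with "pixels" (480x640x3 uint8, red, green, blue), "fx", "fy", "cx", "cy" (pixels), "camera_from_world" (4x4, takes a point from world to camera coordinates); the wrist camera has in their place "T_tool_cam" (4x4, takes a point from camera to tool coordinates, whose origin is the TCP and whose axes are the flange's). Camera axes: x right, y down, z forward; pixel columns grow to the right and rows downward; lengths in m; the calibration is good to about 2 mm. A picture is of the moment at which its call begins: read the wrist's pose just before it. There is no depth.
- manip.close_job(): hands the job in; it is judged then, once.
The state is a dict: "time": time; "q": joint angles; "qd": joint speeds; "tau": joint torques, N m; "position": TCP position; "eef_rot": TCP orientation; "force": force on the tool from outside, world axes, zero at the start; "wrist_torque": the same for the moment, N m; "finger_gap": finger opening in m; "grasp_force": force on a finger pad.
Only numpy, scipy, OpenCV 4.12 (cv2) and the standard library are available. Lean on these libraries where they do the work, as an engineer would, in place of code of your own. Each camera call takes 0.05 s, during which the arm holds its last target. There are 200 camera calls.

### The job

Pull the pusher up out of its upright holder, lay it flat on the bench and let go, then take it again by its handle end and use its head to push the deep-well plate along the bench between the rails under the pipetting head, past the sprung side shoe, until it sits fully home against the end stop; do not ram it against the stop. Touch the plate with the pusher only and keep it flat on the bench; then draw the pusher back out and leave it lying on the bench clear of the station. Do not knock the station, the holder or the other things on the bench.

Things in the scene. Friction and masses are not known exactly. Their poses are not given: they have to be found in the camera images.
- home (a point): Where the plate must end: point on the bench under the centre of the seated plate. Its axes are the station's: y = push direction, x = across, z up. The pipetting station is fixed to the bench but stands elsewhere each time. A white pipetting head (140 wide, underside 97 above the bench, tips down to 62) covers y = 2 to 132 mm of this frame; behind it a column 420 high.
- end_stop: The rigid end stop, an aluminium bar across the channel's end, 105 wide (x), 26 high; this point lies on the bench in the middle of its face, 64 mm beyond home in the push direction (same axes). The seated plate's leading end rests on this face. Pressing the plate on it with over 40 N counts as ramming.
- mouth (a point): Start of the straight guide channel, on the bench, on the channel's line 144 mm before home (same axes). Aluminium rails 18 high: inner faces at x = +42.75 (the seated plate lies along this one) and x = -47.75 mm. Before this point both flare outwards, to about 145 mm apart at 48 mm further out.
- shoe_face (a point): Black sprung shoe at the channel's -x side, 40 long in y, with a bevelled lead-in; this point is the middle of its flat face, which stands 1.5 mm proud of the rail and 3.5 mm in the way of a plate lying on the +x rail. It yields sideways as the plate slides in, presses it to the +x rail and, over about the last 50 mm of travel, resists the push with some 4 to 10 N: less than the rigid end stop.
- canopy_edge (a point): Middle of the front lower edge of a clear canopy, 92 mm above the bench and 134 mm before home (same axes), 150 wide, 5 thick, reaching back to the head. The hand cannot go in beneath it: it stays before this edge, and only the pusher goes in, up to 70 mm beyond it to its pushing face.
- plate_center (a point): Centre (22 mm above the bench) of the loose white deep-well plate: closed block 85.5 (x) x 127.5 (y) x 44 mm high, 0.2 to 0.4 kg, sliding on the bench. It starts 270 to 300 mm before home, up to 18 mm to the side and turned up to 0.25 rad; its y is roughly the push direction. Push on its 85.5 mm end facing away from the station; a flat square push squares it up.
- pusher_head (a point): Centre of the crosshead of the T-shaped pusher, 180 mm long, 0.16 kg: square aluminium bar 20 x 20 x 164, across its end a grey crosshead 60 (x) x 36 (y) x 16 (z). z runs along the bar from handle end to head; the flat pushing face lies 8 mm beyond this point. At the start upright in the holder, head on top, this point 177 above the bench; when lying on a 60 mm side, 18 above it.
- pusher_grip (a point): Point on the axis of the pusher's bar, 35 mm from the handle end, 137 mm from pusher_head and 145 mm from the pushing face (same axes): where to hold it for pushing. About 12 mm above the bench when the pusher lies flat (the bar slopes by 3 degrees).
- holder: Fixed upright square tube 36 x 36, 80 mm high, open top, bore 26 x 26, floor 5 above the bench, on a foot 70 x 70 x 4; origin at the centre of its underside. The pusher's lowest 75 mm stand in it with 3 mm play each side. The bench on the robot's right, x 0.38 to 0.66 m, y -0.40 to -0.22 m, is clear.
- tipbox: Bystander, leave alone: blue tip box 83 x 122 x 62 mm; origin at the centre of its underside.
- reservoir: Bystander, leave alone: clear divided reservoir 85 x 127 x 45 mm; origin at the centre of its underside.
- reagent: Bystander, leave alone: amber bottle, diameter 64, height 130 mm; origin at the centre of its underside.
- saline: Bystander, leave alone: white jar, diameter 60, height 110 mm; origin at the centre of its underside.
- beaker: Bystander, leave alone: glass beaker, diameter 72, height 90 mm; origin at the centre of its underside.
- flatplate: Bystander, leave alone: flat microplate 85 x 127 x 14.5 (not the one to move) mm; origin at the centre of its underside.
- tuberack: Bystander, leave alone: metal tube rack 70 x 150 x 50 with two tubes, 84 high mm; origin at the centre of its underside.
Things that resemble listed ones, but are neither listed nor needed, are in the scene too. Leave any pink look-alike of the part that bears pusher_head alone.

How it is judged:
On the way, in this order (a step that is already met when the one before it is completed fails the run):
1. the pusher is drawn up clear of its holder (height (world z) of pusher_grip above 0.115 m and contact force between the fingers and pusher above 0.5 N), for 0.1 s.
2. the pusher lies flat on the bench, let go (angle between pusher_head's own z axis and vertical above 1.35 rad and height (world z) of each of pusher_head, pusher_grip below 0.04 m and contact force between the fingers and pusher below 0.1 N and linear speed of pusher below 0.03 m/s), for 0.2 s.
3. the plate has been pushed a good way with the pusher, held again (contact force between the fingers and pusher above 0.5 N and contact force between pusher and plate above 0.1 N and distance of plate_center from where it was at the start of the episode above 0.1 m), for 0.04 s.
At the end, for the whole second after the job is handed in: The plate stands flat in the nest, within 2.5 mm of the end stop, 3 mm across and 0.05 rad of square, at rest; the pusher lies flat on the bench, released and at rest, with pusher_head and pusher_grip at least 150 mm before home along the push direction (clear of the canopy) (y of plate_center in the frame of home between -0.0025 and 0.003 m and x of plate_center in the frame of home between -0.003 and 0.003 m and angle between the y axis of plate_center and the y axis of home, either way round below 0.05 rad and angle between plate_center's own z axis and vertical below 0.03 rad and height (world z) of plate_center below 0.027 m and angle between pusher_head's own z axis and vertical above 1.35 rad and height (world z) of each of pusher_head, pusher_grip below 0.04 m and y of each of pusher_head, pusher_grip in the frame of home below -0.15 m and linear speed of pusher below 0.01 m/s and linear speed of plate below 0.005 m/s and contact force between pusher and plate below 0.05 N); the robot touches nothing.
It fails at once if the gripper or arm touches the plate (contact force between any of the fingers, the arm and plate above 0.5 N).
It fails at once if the plate is rammed against the end stop (over 40 N) (contact force between plate and end_stop above 40 N).
It fails at once if the plate is lifted or tipped (height (world z) of plate_center above 0.035 m or angle between plate_center's own z axis and vertical above 0.2 rad).
It fails at once if the station or holder is knocked by the gripper or arm (contact force between any of the fingers, the arm and station above 8 N or contact force between any of the fingers, the arm and holder above 8 N).
It fails at once if a bystander is shifted more than 15 mm (distance of any of tipbox, reservoir, reagent, saline, beaker, flatplate, tuberack from where it was at the start of the episode above 0.015 m).
It also fails if it takes over 72 s, if anything falls off the work surface, if the arm or the gripper's body presses on something with over 40 N, if the wrist force passes 120 N, or if a joint passes its speed limit or range.

## Working session

There is one attempt and no reset: what is moved stays moved. The work goes in short steps, Python scripts to look and compute and a tool call to move; the robot and the scene stay as the last step left them, time stands still between calls to the robot, and variables do not carry over. Pictures are saved under pics/ and viewed, at most 10 in all, crops included, and the job is handed in when it is done.

Besides the shell and the picture viewer there is one more tool, called after "Request:" as name(argument=value, ...), one argument or row to a line, values as JSON. apply_moves: Moves the arm, as the interface text tells. Its arguments: {"type":"object","properties":{"steps":{"type":"array"},"jaw":{"type":"number"},"squeeze":{"type":"number"}},"required":["steps"]}

```bash
mkdir -p pics; ls; cat > h.py <<'E'
import numpy as np, cv2, sys
from cell import manip, viewer
def snap(n,f):
    s=viewer.snapshot(n); cv2.imwrite('pics/'+f,cv2.cvtColor(s['pixels'],cv2.COLOR_RGB2BGR)); 
    np.savez('pics/'+f[:-4]+'.npz',**{k:v for k,v in s.items()}); return s
def ray(s,u,v,z):
    if 'camera_from_world' in s: T=np.linalg.inv(s['camera_from_world'])
    else: T=s['T_world_cam']
    d=T[:3,:3]@np.array([(u-s['cx'])/s['fx'],(v-s['cy'])/s['fy'],1]); o=T[:3,3]
    return o+d*(z-o[2])/d[2]
def proj(s,p):
    T=s['camera_from_world'] if 'camera_from_world' in s else np.linalg.inv(s['T_world_cam'])
    c=T[:3,:3]@np.array(p)+T[:3,3]; return np.array([s['fx']*c[0]/c[2]+s['cx'],s['fy']*c[1]/c[2]+s['cy']])
E
python3 - <<'E'
from h import *
for n in('top','scene'):
    s=snap(n,n+'0.png'); T=np.linalg.inv(s['camera_from_world']); print(n,s['fx'],s['cx'],s['cy'],T.round(3).tolist())
print(manip.observe())
E
```

```text
pics
top 574.8008947384596 321.3614842094684 239.83779271283936 [[-0.086, -0.975, 0.203, 0.301], [-0.996, 0.084, -0.021, -0.077], [0.004, -0.204, -0.979, 1.347], [0.0, 0.0, 0.0, 1.0]]
scene 593.6331672066218 309.10319246126585 230.55651501282665 [[0.483, 0.71, -0.512, 1.32], [0.876, -0.388, 0.287, -0.524], [0.006, -0.587, -0.81, 1.332], [0.0, 0.0, 0.0, 1.0]]
{'time': 0.1, 'q': array([-1.37931410e+00,  3.78022238e-01,  7.97748245e-02,  1.27442129e+00,
       -1.20707203e-05,  1.46049946e+00]), 'qd': array([-0.00029009, -0.00125677,  0.00322939, -0.00084939, -0.00092023,
       -0.00091585]), 'tau': array([ 5.40712754e-04, -4.64694715e+01,  2.70582229e+01,  1.20685349e-02,
       -1.70466396e-04, -2.46689389e-06]), 'position': array([ 0.17079158, -0.5484288 ,  0.23044186]), 'eef_rot': array([-9.35174072e-04,  9.88637320e-01,  1.50317573e-01, -4.40224214e-05]), 'force': array([-0.50824652, -0.2981117 ,  0.14444929]), 'wrist_torque': array([ 0.01080273, -0.00052086, -0.00712738]), 'grasp_force': 0.0, 'finger_gap': 0.08548195333095059}
```

View pics/top0.png

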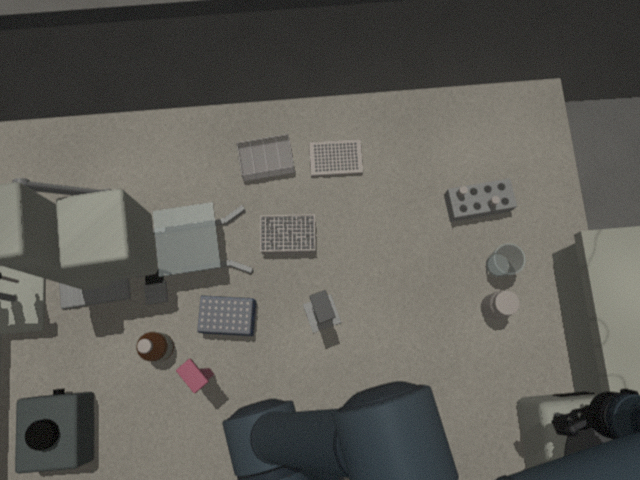

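View pics/scene0.png

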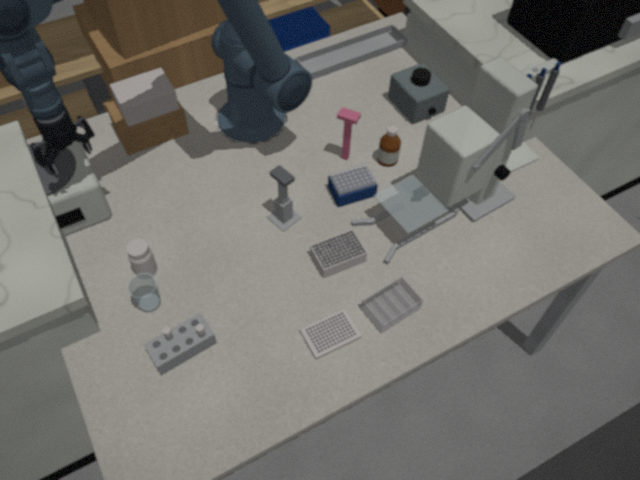

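The top view shows the station at left (head around (95,240), canopy (185,240), flared rail ends at (243,214) and (252,270)), the plate at (288,233) and the holder with pusher at (322,308). The pink look-alike is at (192,376). The scene view shows the same layout. I'll enlarge both.

```bash
python3 - <<'E'
import cv2
a=cv2.imread('pics/top0.png')[170:350,130:370]; a=cv2.convertScaleAbs(a,alpha=1.5); cv2.imwrite('pics/topc.png',cv2.resize(a,(800,600),interpolation=cv2.INTER_CUBIC))
a=cv2.imread('pics/scene0.png')[130:300,250:477]; cv2.imwrite('pics/scenec.png',cv2.resize(a,(800,600),interpolation=cv2.INTER_CUBIC))
E
```

```text
(no output)
```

View pics/topc.png

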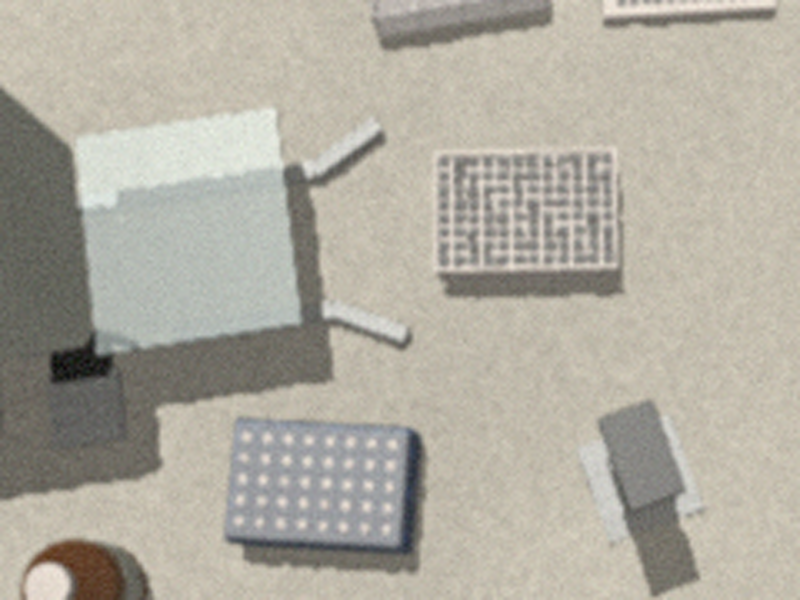

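View pics/scenec.png

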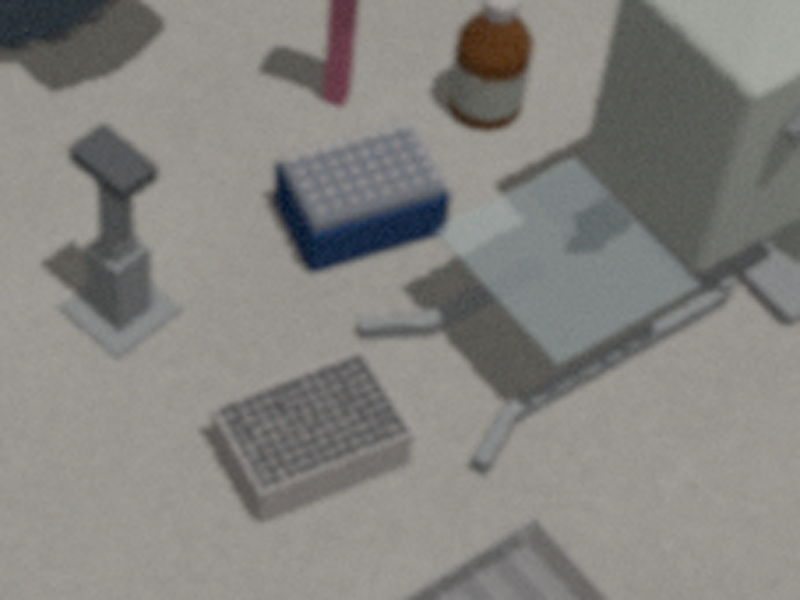

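```bash
python3 - <<'E'
from h import *
t=dict(np.load('pics/top0.npz')); s=dict(np.load('pics/scene0.npz'))
T=lambda u,v,z: ray(t,130+u/3.3333,170+v/3.3333,z)
S=lambda u,v,z: ray(s,250+u/3.524,130+v/3.529,z)
P=lambda n,*a: print(n,*[np.round(x*1000,1) for x in a])
for z in(.092,.097): P('canopy T',T(275,110,z),T(300,322,z)); P('canopy S',S(442,232,z),S(562,363,z))
P('canopy back corners T',T(78,138,.097),T(98,353,.097))
P('flare T +x end/junc',T(380,125,.018),T(305,172,.018)); P('-x',T(405,337,.018),T(325,305,.018))
P('flare S -x end/j',S(360,327,.018),S(440,320,.018)); P('+x',S(482,465,.018),S(515,405,.018))
P('rail +x far S',S(725,290,.018))
P('plate T',*[T(*c,.044) for c in((436,150),(615,148),(620,270),(436,272))])
P('plate S',*[S(*c,.044) for c in((213,415),(357,357),(410,435),(263,490))])
P('head T',*[T(*c,.185) for c in((600,418),(652,402),(683,490),(631,510))])
P('head S',*[S(*c,.185) for c in((100,126),(157,172),(135,195),(70,150))])
P('foot T',T(583,450,.004),T(612,543,.004),T(703,510,.004),T(668,415,.004))
P('foot S',S(62,310,.004),S(120,355,.004),S(180,310,.004))
E
```

```text
canopy T [666.8 132.9  92. ] [520.  123.4  92. ]
canopy S [520.6 129.6  92. ] [666.8 140.   92. ]
canopy T [665.3 132.1  97. ] [519.1 122.6  97. ]
canopy S [523.8 127.   97. ] [669.4 137.3  97. ]
canopy back corners T [657.1 265.   97. ] [509.9 255.8  97. ]
flare T +x end/junc [670.8  70.9  18. ] [640.8 126.2  18. ]
-x [516.   62.5  18. ] [543.5 117.1  18. ]
flare S -x end/j [523.   60.3  18. ] [547.3 119.   18. ]
+x [676.7  73.5  18. ] [643.2 125.6  18. ]
rail +x far S [630.9 334.1  18. ]
plate T [642.1  30.   44. ] [632.9 -95.2  44. ] [545.8 -91.3  44. ] [555.3  35.6  44. ]
plate S [556.1 -89.9  44. ] [562.   31.9  44. ] [641.7  29.4  44. ] [631.2 -89.9  44. ]
head T [429.2 -70.  185. ] [ 436.2 -102.3  185. ] [ 381.6 -116.3  185. ] [372.3 -84.  185. ]
head S [375.3 -86.  185. ] [434.6 -70.2 185. ] [446.3 -94.2 185. ] [ 385.7 -115.9  185. ]
foot T [427.9 -55.1   4. ] [362.1 -70.    4. ] [ 379.2 -134.9    4. ] [ 447.2 -116.6    4. ]
foot S [ 386.3 -133.1    4. ] [ 447.7 -112.9    4. ] [431.4 -50.6   4. ]
```

The crops show the pusher upright in its holder (head corners (600,418)–(683,490) in the top crop), with the plate at (527,210). The canopy front edge runs (275,110)–(300,322).

From these I get:

| Item | Estimate |
|---|---|
| Station yaw | about 0.066 rad |
| Home | (585, 264) mm |
| Plate centre | (595, -30) mm |
| Pusher | (406, -93) mm, 60 mm side at 0.245 rad |

The plan is to take the crosshead across its 60 mm, lift it and tip it in the grip as I lay it down. Next I go above it.

Request:
apply_moves(
  steps=[
    {"x": 2.35, "y": 4.5, "z": 0.8, "twist": 0.15},
    {"x": 2.35, "y": 4.5, "z": 0.8, "twist": 0.15},
    {"x": 2.35, "y": 4.5, "z": 0.8, "twist": 0.15},
    {"x": 2.35, "y": 4.5, "z": 0.8, "twist": 0.15},
    {"x": 2.35, "y": 4.5, "z": 0.8, "twist": 0.15},
  ],
  jaw=8.54,
  squeeze=30,
)

```text
time: 0.72
position: [0.2888, -0.3223, 0.2712]
eef_rot: [-0.0, 0.864, 0.504, 0.0]
force: [0.0, -0.7, 0.3]
finger_gap: 0.0854
grasp_force: 0.0
```

Request:
apply_moves(
  steps=[
    {"x": 2.35, "y": 4.5, "z": 0.8, "twist": 0.15},
    {"x": 2.35, "y": 4.5, "z": 0.8, "twist": 0.15},
    {"x": 2.35, "y": 4.5, "z": 0.8, "twist": 0.15},
    {"x": 2.35, "y": 4.5, "z": 0.8, "twist": 0.15},
    {"twist": 0.15},
  ],
)

```text
invalid input
```

```bash
cat >> h.py <<'E'
from scipy.spatial.transform import Rotation as R
def wsnap(f):
    o=manip.observe(); s=viewer.snapshot('wrist'); w,x,y,z=o['eef_rot']
    T=np.eye(4); T[:3,:3]=R.from_quat([x,y,z,w]).as_matrix(); T[:3,3]=o['position']
    s['T_world_cam']=T@s['T_tool_cam']; cv2.imwrite('pics/'+f+'.png',cv2.cvtColor(s['pixels'],cv2.COLOR_RGB2BGR)); np.savez('pics/'+f+'.npz',**s)
    ty=T[:3,1]; print('t',round(o['time'],2),'tcp',(o['position']*1000).round(1),'yaw_y',round(float(np.arctan2(ty[1],ty[0])),3),'F',o['force'].round(1),'gap',o['finger_gap'],'grip',o['grasp_force']); return s
E
python3 - <<'E'
from h import *
s=wsnap('w1'); print(s['T_tool_cam'].round(3).tolist(),s['fx'])
E
```

```text
t 0.72 tcp [ 288.8 -322.3  271.2] yaw_y -0.514 F [ 0.  -0.7  0.3] gap 0.08535876956094612 grip 0.0
[[0.001, -0.96, -0.28, 0.07], [1.0, 0.001, 0.001, 0.0], [-0.001, -0.28, 0.96, -0.142], [0.0, 0.0, 0.0, 1.0]] 429.291795006093
```

View pics/w1.png

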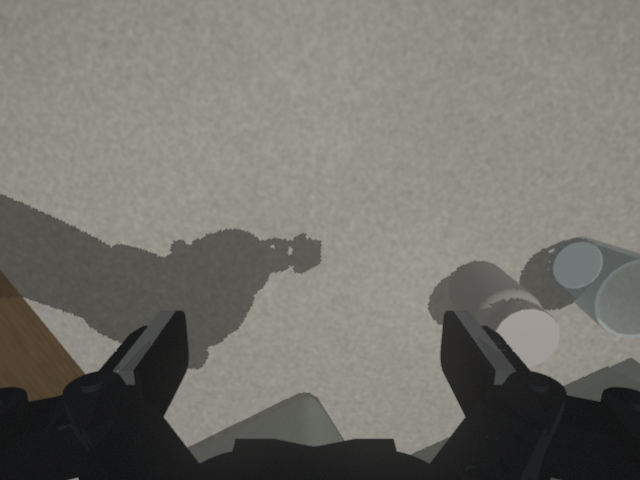

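This shows the fingers wide open, with the jar and beaker off to the right; the second move was refused because every key is needed in a row. Carrying on.

Request:
apply_moves(
  steps=[
    {"x": 2.34, "y": 4.58, "z": 0, "twist": 0.152},
    {"x": 2.34, "y": 4.58, "z": 0, "twist": 0.152},
    {"x": 2.34, "y": 4.58, "z": 0, "twist": 0.152},
    {"x": 2.34, "y": 4.58, "z": 0, "twist": 0.152},
    {"x": 2.34, "y": 4.58, "z": 0, "twist": 0.152},
  ],
)

```text
time: 1.4
position: [0.4058, -0.0936, 0.2711]
eef_rot: [-0.0, 0.615, 0.788, -0.0]
force: [1.2, -0.8, 0.3]
finger_gap: 0.0855
grasp_force: 0.0
```

Request:
apply_moves(
  steps=[
    {"x": 0, "y": 0, "z": 0, "twist": 0},
  ],
)

```text
time: 1.52
position: [0.4061, -0.0925, 0.271]
eef_rot: [-0.0, 0.615, 0.789, 0.0]
force: [0.3, -0.6, 0.2]
finger_gap: 0.0854
grasp_force: 0.0
```

```bash
python3 - <<'E'
from h import *
s=wsnap('w2')
E
```

```text
t 1.52 tcp [406.1 -92.5 271. ] yaw_y 0.247 F [ 0.3 -0.6  0.2] gap 0.08544536099268471 grip 0.0
```

View pics/w2.png

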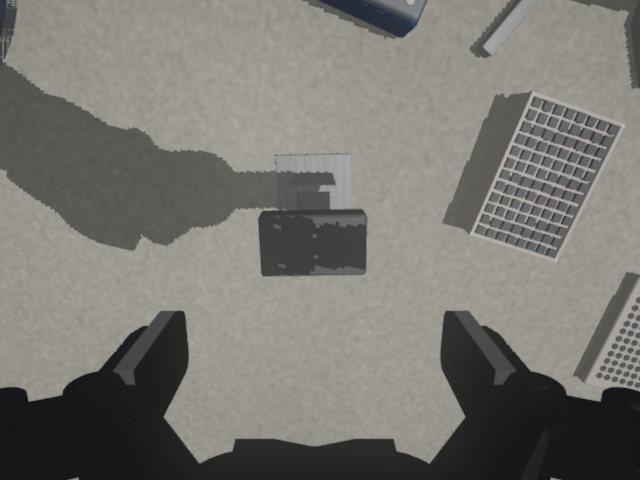

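The head is straight below, with its top face from about (260,215) to (366,275), square to the fingers. I can also use the plate corners and the nearby rail end.

```bash
python3 - <<'E'
from h import *
s=dict(np.load('pics/w2.npz'))
P=lambda n,*a: print(n,*[np.round(x*1000,1) for x in a])
c=[ray(s,*p,.185) for p in((260,215),(367,215),(366,274),(262,276))]; P('head',*c,sum(c)/4)
c=[ray(s,*p,.044) for p in((531,93),(622,126),(557,261),(471,234))]; P('plate',*c,sum(c)/4)
print([np.arctan2(*(c[j]-c[i])[:2]) for i,j in((3,0),(2,1))])
E
```

```text
head [372.9 -82.1 185. ] [429.2 -67.8 185. ] [ 438.2 -100.8  185. ] [ 381.4 -116.4  185. ] [405.4 -91.7 185. ]
plate [555.3  35.8  44. ] [638.4  30.   44. ] [633.3 -93.4  44. ] [548.9 -88.6  44. ] [594. -29.  44.]
[np.float64(0.05077164032051047), np.float64(0.04113613782708094)]
```

Request:
apply_moves(
  steps=[
    {"x": 0, "y": 0.05, "z": -4, "twist": 0.007},
    {"x": 0, "y": 0, "z": -4, "twist": 0},
    {"x": 0, "y": 0, "z": -2.4, "twist": 0},
    {"x": 0, "y": 0, "z": -1, "twist": 0},
    {"x": 0, "y": 0, "z": 0, "twist": 0},
  ],
)

```text
time: 2.2
position: [0.4048, -0.0953, 0.1571]
eef_rot: [-0.0, 0.615, 0.788, -0.0]
force: [0.9, 0.7, 0.5]
finger_gap: 0.0857
grasp_force: 0.0
```

Request:
apply_moves(
  steps=[
    {"x": 0, "y": 0, "z": 0, "twist": 0},
    {"x": 0, "y": 0, "z": 0, "twist": 0},
    {"x": 0, "y": 0, "z": 0, "twist": 0},
    {"x": 0, "y": 0, "z": 0, "twist": 0},
    {"x": 0, "y": 0, "z": 0, "twist": 0},
  ],
  jaw=3.0,
  squeeze=40,
)

```text
time: 2.82
position: [0.4066, -0.0952, 0.1588]
eef_rot: [0.002, 0.614, 0.789, 0.0]
force: [0.2, -0.4, 6.6]
finger_gap: 0.0595
grasp_force: 44.0
```

Request:
apply_moves(
  steps=[
    {"x": 0, "y": 0, "z": 2, "twist": 0},
    {"x": 0, "y": 0, "z": 3, "twist": 0},
    {"x": 0, "y": 0, "z": 3, "twist": 0},
    {"x": 0, "y": 0, "z": 2, "twist": 0},
    {"x": 0, "y": 0, "z": 0.5, "twist": 0},
  ],
)

```text
time: 3.45
position: [0.4062, -0.0947, 0.2635]
eef_rot: [0.001, 0.614, 0.789, 0.0]
force: [-0.0, 0.4, -1.8]
finger_gap: 0.0592
grasp_force: 44.0
```

```bash
python3 - <<'E'
from h import *
s=wsnap('w3')
snap('scene','s3.png')
a=cv2.imread('pics/w3.png')[150:480]; b=cv2.imread('pics/s3.png')[80:300,150:450]; cv2.imwrite('pics/c3.png',np.hstack([cv2.resize(a,(400,206)),cv2.resize(b,(281,206))]))
E
```

```text
t 3.45 tcp [406.2 -94.7 263.5] yaw_y 0.248 F [-0.   0.4 -1.8] gap 0.05917445962616402 grip 43.987961411476135
```

View pics/c3.png

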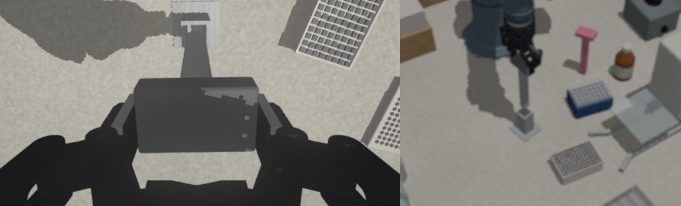

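The head is held between the fingers and the bar hangs clear above the holder. Next: carry it to the clear area on the right.

Request:
apply_moves(
  steps=[
    {"x": 1, "y": -1.4, "z": 0.3, "twist": 0},
    {"x": 2, "y": -2.8, "z": 0, "twist": 0},
    {"x": 2.2, "y": -3, "z": 0, "twist": -0.06},
    {"x": 2.2, "y": -3, "z": 0, "twist": -0.06},
    {"x": 2.2, "y": -3, "z": 0, "twist": -0.06},
  ],
)

```text
time: 4.18
position: [0.5021, -0.2285, 0.264]
eef_rot: [-0.001, 0.684, 0.73, -0.0]
force: [0.1, 0.9, -2.0]
finger_gap: 0.0593
grasp_force: 44.0
```

Request:
apply_moves(
  steps=[
    {"x": 2.2, "y": -3, "z": 0, "twist": 0},
    {"x": 2.2, "y": -3, "z": 0, "twist": 0},
    {"x": 2.2, "y": -3, "z": 0, "twist": 0},
    {"x": 1.3, "y": -1.8, "z": 0, "twist": 0},
    {"x": 0.6, "y": -0.7, "z": 0, "twist": 0},
  ],
)

```text
time: 4.8
position: [0.5867, -0.3439, 0.2626]
eef_rot: [-0.001, 0.683, 0.73, -0.0]
force: [-0.5, -0.7, -2.5]
finger_gap: 0.0589
grasp_force: 43.9
```

Request:
apply_moves(
  steps=[
    {"x": 0, "y": 0, "z": -3, "twist": 0},
    {"x": 0, "y": 0, "z": -4, "twist": 0},
    {"x": 0, "y": 0, "z": -2.5, "twist": 0},
    {"x": 0, "y": 0, "z": -0.8, "twist": 0},
    {"x": 0, "y": 0, "z": 0, "twist": 0},
  ],
  squeeze=30,
)

```text
time: 5.42
position: [0.5861, -0.3419, 0.1615]
eef_rot: [-0.001, 0.683, 0.731, -0.0]
force: [1.0, -0.5, -2.0]
finger_gap: 0.0593
grasp_force: 43.9
```

Standing just above the bench. Next I'll touch down lightly and start tipping along the arc.

Request:
apply_moves(
  steps=[
    {"x": 0, "y": 0, "z": -0.7, "twist": 0},
    {"x": 0, "y": 0, "z": -0.3, "twist": 0},
    {"x": -0.1, "y": 1.5, "z": -0.02, "twist": 0},
    {"x": -0.1, "y": 1.5, "z": -0.07, "twist": 0},
    {"x": 0, "y": 0, "z": 0, "twist": 0},
  ],
  squeeze=20,
)

```text
time: 6.05
position: [0.5855, -0.3114, 0.1537]
eef_rot: [0.002, 0.682, 0.731, -0.0]
force: [-0.3, -1.0, 6.7]
finger_gap: 0.0592
grasp_force: 44.5
```

```bash
python3 - <<'E'
from h import *
s=wsnap('w4'); q=snap('scene','s4.png'); t=snap('top','t4.png')
p=(np.array([.586,-.33,.09])); u,v=map(int,proj(q,p)); u2,v2=map(int,proj(t,p)); print(u,v,u2,v2)
f=lambda im,u,v:cv2.resize(im[max(0,v-90):v+90,max(0,u-90):u+90],(300,300))
cv2.imwrite('pics/c4.png',np.hstack([f(cv2.imread('pics/s4.png'),u,v),f(cv2.imread('pics/t4.png'),u2,v2)]))
E
```

```text
t 6.05 tcp [ 585.5 -311.4  153.7] yaw_y 0.069 F [-0.3 -1.   6.7] gap 0.05920419764791818 grip 44.532864689826965
229 285 420 220
```

View pics/c4.png

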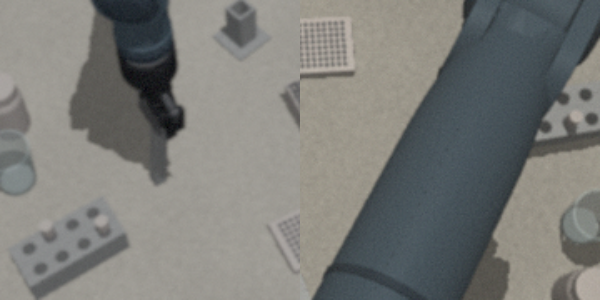

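```bash
python3 - <<'E'
from h import *
q=dict(np.load('pics/s4.npz'))
print(ray(q,235,303,0.005), proj(q,[.586,-.342,0]), proj(q,[.586,-.311,0]))
E
```

```text
[ 0.58992154 -0.3268661   0.005     ] [229.10412409 305.29177499] [240.20895785 300.13808115]
```

Request:
apply_moves(
  steps=[
    {"x": -0.1, "y": 1.5, "z": -0.3, "twist": 0},
    {"x": -0.1, "y": 1.5, "z": -0.4, "twist": 0},
    {"x": -0.1, "y": 1.4, "z": -0.5, "twist": 0},
    {"x": -0.1, "y": 1.4, "z": -0.6, "twist": 0},
    {"x": 0, "y": 0, "z": 0, "twist": 0},
  ],
)

```text
time: 6.82
position: [0.5827, -0.2516, 0.1374]
eef_rot: [0.002, 0.682, 0.732, 0.002]
force: [-1.2, 5.4, 14.9]
finger_gap: 0.059
grasp_force: 50.6
```

```bash
python3 - <<'E'
from h import *
s=wsnap('w5'); q=snap('scene','s5.png')
p=(np.array([.58,-.29,.07])); u,v=map(int,proj(q,p)); print(u-60,v-60)
cv2.imwrite('pics/c5.png',np.hstack([cv2.resize(cv2.imread('pics/s5.png')[v-60:v+60,u-60:u+60],(480,480),interpolation=cv2.INTER_CUBIC), cv2.resize(cv2.imread('pics/w5.png'),(320,480))]))
E
```

```text
t 6.83 tcp [ 582.7 -251.6  137.4] yaw_y 0.071 F [-1.2  5.4 14.9] gap 0.05904988116034628 grip 50.621098279953
184 220
```

View pics/c5.png

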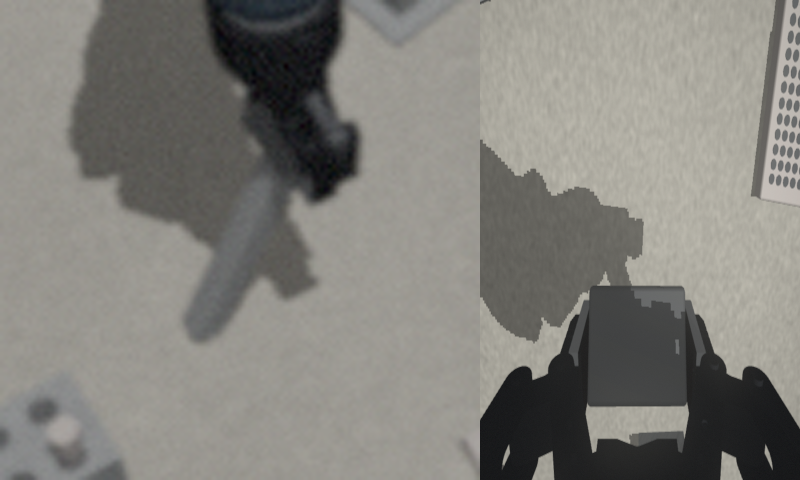

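The bar has pivoted in the grip and leans about 28°, with its foot staying put. I'll continue the arc.

Request:
apply_moves(
  steps=[
    {"x": -0.1, "y": 1.8, "z": -0.9, "twist": 0},
    {"x": -0.1, "y": 1.6, "z": -1.0, "twist": 0},
    {"x": -0.1, "y": 1.15, "z": -1.0, "twist": 0},
    {"x": -0.1, "y": 1.1, "z": -1.0, "twist": 0},
    {"x": 0, "y": 0, "z": 0, "twist": 0},
  ],
)

```text
time: 7.55
position: [0.5773, -0.194, 0.0955]
eef_rot: [-0.0, 0.681, 0.732, 0.002]
force: [0.2, 6.4, 6.8]
finger_gap: 0.0596
grasp_force: 57.7
```

Request:
apply_moves(
  steps=[
    {"x": -0.1, "y": 1.0, "z": -1.15, "twist": 0},
    {"x": 0, "y": 0.87, "z": -1.2, "twist": 0},
    {"x": -0.1, "y": 0.75, "z": -1.3, "twist": 0},
    {"x": 0, "y": 0.67, "z": -1.35, "twist": 0},
    {"x": 0, "y": 0, "z": 0, "twist": 0},
  ],
)

```text
time: 8.18
position: [0.5744, -0.1624, 0.0443]
eef_rot: [-0.001, 0.682, 0.731, 0.001]
force: [1.2, 1.2, 2.0]
finger_gap: 0.0592
grasp_force: 62.7
```

Request:
apply_moves(
  steps=[
    {"x": 0, "y": 0.5, "z": -1.4, "twist": 0},
    {"x": 0, "y": 0.44, "z": -1.45, "twist": 0},
    {"x": 0, "y": 0.3, "z": -1.2, "twist": 0},
    {"x": 0, "y": 0, "z": 0, "twist": 0},
  ],
)

```text
time: 8.68
position: [0.5741, -0.1517, 0.0029]
eef_rot: [-0.0, 0.683, 0.731, -0.0]
force: [0.5, 0.3, 0.6]
finger_gap: 0.0593
grasp_force: 66.8
```

```bash
python3 - <<'E'
from h import *
s=wsnap('w6'); q=snap('scene','s6.png')
p=(np.array([.575,-.25,.02])); u,v=map(int,proj(q,p)); print(u-60,v-60)
cv2.imwrite('pics/c6.png',np.hstack([cv2.resize(cv2.imread('pics/s6.png')[v-60:v+60,u-60:u+60],(480,480),interpolation=cv2.INTER_CUBIC), cv2.resize(cv2.imread('pics/w6.png'),(320,480))]))
E
```

```text
t 8.68 tcp [ 574.1 -151.7    2.9] yaw_y 0.068 F [0.5 0.3 0.6] gap 0.05929060589203142 grip 66.79713249206543
199 222
```

View pics/c6.png

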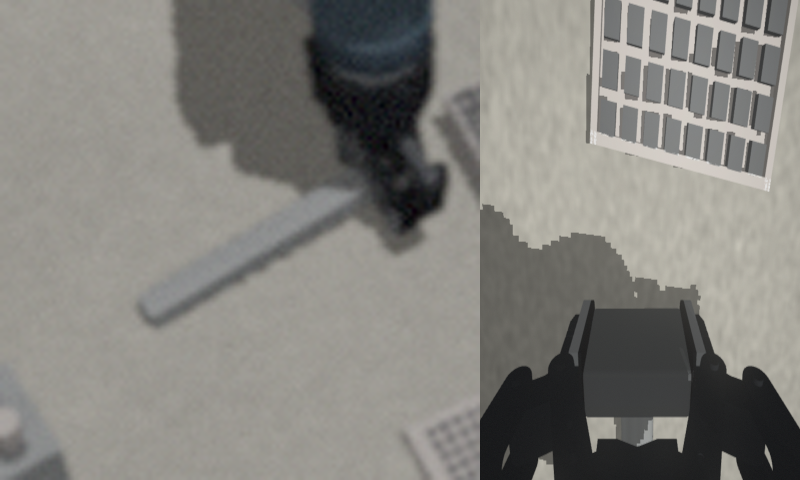

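The pusher lies almost flat, gripped at the head, and its bar runs back to the handle. That used all my picture views, so from here I work by numbers. I'll lower the last millimetres, release and lift.

Request:
apply_moves(
  steps=[
    {"x": 0, "y": 0, "z": -0.25, "twist": 0},
    {"x": 0, "y": 0, "z": -0.2, "twist": 0},
    {"x": 0, "y": 0, "z": 0, "twist": 0},
  ],
)

```text
time: 9.15
position: [0.5743, -0.1515, -0.0005]
eef_rot: [-0.0, 0.683, 0.731, 0.0]
force: [-0.7, 3.7, 3.5]
finger_gap: 0.059
grasp_force: 67.3
```

Request:
apply_moves(
  steps=[
    {"x": 0, "y": 0, "z": 0, "twist": 0},
    {"x": 0, "y": 0, "z": 0, "twist": 0},
    {"x": 0, "y": 0, "z": 0, "twist": 0},
    {"x": 0, "y": 0, "z": 0, "twist": 0},
    {"x": 0, "y": 0, "z": 0, "twist": 0},
  ],
  jaw=8.54,
)

```text
time: 9.78
position: [0.5744, -0.1518, -0.0006]
eef_rot: [0.0, 0.683, 0.731, 0.0]
force: [1.5, 0.8, -0.1]
finger_gap: 0.0853
grasp_force: 0.0
```

Request:
apply_moves(
  steps=[
    {"x": 0, "y": 0, "z": 2, "twist": 0},
    {"x": 0, "y": 0, "z": 4, "twist": 0},
    {"x": 0, "y": 0, "z": 6, "twist": 0},
    {"x": 0.4, "y": -5, "z": 6, "twist": 0},
    {"x": 0.4, "y": -6.2, "z": 2, "twist": 0},
  ],
)

```text
time: 10.4
position: [0.5834, -0.2515, 0.191]
eef_rot: [0.003, 0.681, 0.732, 0.001]
force: [1.2, 0.3, -0.0]
finger_gap: 0.0858
grasp_force: 0.0
```

Request:
apply_moves(
  steps=[
    {"x": 0.4, "y": -6.2, "z": 0, "twist": 0},
    {"x": 0.4, "y": -5, "z": 0, "twist": 0},
    {"x": 0, "y": 0, "z": 0, "twist": 0},
  ],
)

```text
time: 10.78
position: [0.5888, -0.367, 0.1854]
eef_rot: [0.0, 0.684, 0.729, -0.0]
force: [-0.1, 0.5, 0.5]
finger_gap: 0.0853
grasp_force: 0.0
```

```bash
cat > m.py <<'E'
from h import *
def blob(s,z,box,lo,hi,satmax=40):
    """pixels whose plane-z point is inside world box and gray in [lo,hi]"""
    pass
s=wsnap('w7')
g=cv2.cvtColor(s['pixels'],cv2.COLOR_RGB2GRAY)
# rectify to bench plane z=.02, 1mm/px, for sampling profile lines across the bar
for y in (-.31,-.29,-.27,-.25,-.23,-.21,-.19,-.17,-.15,-.13):
    xs=np.arange(.53,.64,.003); vals=[]
    for x in xs:
        u,v=proj(s,[x,y,.02]); vals.append(int(g[int(v),int(u)]) if 0<=u<640 and 0<=v<480 else -1)
    print(y,vals)
E
python3 m.py
```

```text
t 10.78 tcp [ 588.8 -367.   185.4] yaw_y 0.063 F [-0.1  0.5  0.5] gap 0.08525662856899836 grip 0.0
-0.31 [155, 150, 153, 147, 150, 147, 151, 153, 149, 151, 151, 152, 149, 153, 136, 92, 147, 147, 155, 154, 160, 158, 140, 152, 157, 154, 147, 148, 150, 154, 149, 151, 155, 154, 154, 154, 153]
-0.29 [153, 151, 151, 155, 150, 147, 150, 152, 154, 149, 147, 144, 147, 92, 92, 128, 145, 151, 153, 155, 159, 139, 147, 154, 157, 150, 152, 154, 153, 147, 152, 145, 146, 152, 152, 148, 146]
-0.27 [153, 149, 146, 151, 150, 154, 156, 152, 148, 152, 155, 151, 150, 90, 91, 146, 145, 155, 152, 157, 158, 136, 152, 156, 153, 154, 157, 157, 155, 154, 155, 154, 153, 154, 150, 146, 152]
-0.25 [141, 145, 147, 145, 154, 149, 148, 152, 149, 144, 147, 152, 96, 92, 124, 144, 150, 153, 151, 157, 141, 152, 151, 157, 151, 153, 154, 149, 143, 154, 149, 147, 146, 150, 149, 147, 150]
-0.23 [146, 145, 145, 147, 142, 146, 146, 145, 142, 142, 146, 146, 91, 85, 145, 143, 152, 148, 153, 155, 126, 150, 148, 139, 144, 145, 148, 149, 146, 144, 146, 149, 148, 145, 144, 148, 151]
-0.21 [-1, -1, -1, -1, -1, -1, -1, -1, -1, -1, -1, -1, -1, -1, -1, -1, -1, -1, -1, -1, -1, -1, -1, -1, -1, -1, -1, -1, -1, -1, -1, -1, -1, -1, -1, -1, -1]
-0.19 [-1, -1, -1, -1, -1, -1, -1, -1, -1, -1, -1, -1, -1, -1, -1, -1, -1, -1, -1, -1, -1, -1, -1, -1, -1, -1, -1, -1, -1, -1, -1, -1, -1, -1, -1, -1, -1]
-0.17 [-1, -1, -1, -1, -1, -1, -1, -1, -1, -1, -1, -1, -1, -1, -1, -1, -1, -1, -1, -1, -1, -1, -1, -1, -1, -1, -1, -1, -1, -1, -1, -1, -1, -1, -1, -1, -1]
-0.15 [-1, -1, -1, -1, -1, -1, -1, -1, -1, -1, -1, -1, -1, -1, -1, -1, -1, -1, -1, -1, -1, -1, -1, -1, -1, -1, -1, -1, -1, -1, -1, -1, -1, -1, -1, -1, -1]
-0.13 [-1, -1, -1, -1, -1, -1, -1, -1, -1, -1, -1, -1, -1, -1, -1, -1, -1, -1, -1, -1, -1, -1, -1, -1, -1, -1, -1, -1, -1, -1, -1, -1, -1, -1, -1, -1, -1]
```

```bash
python3 - <<'E'
from h import *
s=dict(np.load('pics/w7.npz')); g=cv2.GaussianBlur(cv2.cvtColor(s['pixels'],cv2.COLOR_RGB2GRAY),(3,3),0).astype(float)
def samp(x,y,z):
    u,v=proj(s,[x,y,z]); return g[int(round(v)),int(round(u))]
C=[]
for y in np.arange(-.315,-.225,.01):
    xs=np.arange(.56,.605,.0005); z=.0215
    v=np.array([samp(x,y,z) for x in xs]); i=np.where(v<115)[0].max(); 
    j=i+30+np.argmin(v[i+30:i+50]); C.append((y,xs[i],xs[j]))
C=np.array(C); print((C*1000).round(1).tolist()); c=np.polyfit(C[:,0],C[:,1:].mean(1),1); print(c)
ys=np.arange(-.36,-.29,.002); print([(round(y,3),int(samp(np.polyval(c,y),y,.02))) for y in ys])
E
```

```text
[[-315.0, 575.5, 595.0], [-305.0, 575.0, 594.0], [-295.0, 574.5, 593.5], [-285.0, 574.0, 592.5], [-275.0, 572.5, 592.0], [-265.0, 572.0, 591.0], [-255.0, 571.5, 590.5], [-245.0, 571.0, 590.0], [-235.0, 570.5, 589.0]]
[-0.06958333  0.56330903]
[(np.float64(-0.36), 148), (np.float64(-0.358), 151), (np.float64(-0.356), 150), (np.float64(-0.354), 149), (np.float64(-0.352), 146), (np.float64(-0.35), 148), (np.float64(-0.348), 152), (np.float64(-0.346), 153), (np.float64(-0.344), 153), (np.float64(-0.342), 154), (np.float64(-0.34), 155), (np.float64(-0.338), 155), (np.float64(-0.336), 151), (np.float64(-0.334), 154), (np.float64(-0.332), 152), (np.float64(-0.33), 150), (np.float64(-0.328), 150), (np.float64(-0.326), 143), (np.float64(-0.324), 144), (np.float64(-0.322), 153), (np.float64(-0.32), 154), (np.float64(-0.318), 154), (np.float64(-0.316), 153), (np.float64(-0.314), 153), (np.float64(-0.312), 153), (np.float64(-0.31), 154), (np.float64(-0.308), 154), (np.float64(-0.306), 154), (np.float64(-0.304), 154), (np.float64(-0.302), 154), (np.float64(-0.3), 154), (np.float64(-0.298), 153), (np.float64(-0.296), 154), (np.float64(-0.294), 153), (np.float64(-0.292), 154)]
```

Request:
apply_moves(
  steps=[
    {"x": -0.25, "y": 3.85, "z": -3, "twist": 0.005},
    {"x": -0.25, "y": 3.85, "z": -4, "twist": 0},
    {"x": 0, "y": 0, "z": -5, "twist": 0},
    {"x": 0, "y": 0, "z": -4, "twist": 0},
    {"x": 0, "y": 0, "z": 0, "twist": 0},
  ],
)

```text
time: 11.45
position: [0.5812, -0.2823, 0.0232]
eef_rot: [-0.004, 0.68, 0.733, -0.001]
force: [0.6, 0.6, 0.4]
finger_gap: 0.0852
grasp_force: 0.0
```

```bash
python3 -c "
from h import *
s=wsnap('w8')"
```

```text
t 11.45 tcp [ 581.2 -282.3   23.2] yaw_y 0.075 F [0.6 0.6 0.4] gap 0.08521918784875163 grip 0.0
```

Request:
apply_moves(
  steps=[
    {"x": 0.15, "y": -0.75, "z": -1, "twist": -0.004},
    {"x": 0, "y": 0, "z": -0.9, "twist": 0},
    {"x": 0, "y": 0, "z": 0, "twist": 0},
  ],
)

```text
time: 11.88
position: [0.5858, -0.2937, 0.0073]
eef_rot: [-0.0, 0.682, 0.731, 0.0]
force: [-0.2, -0.2, 0.1]
finger_gap: 0.0854
grasp_force: 0.0
```

Request:
apply_moves(
  steps=[
    {"x": 0, "y": 0, "z": 0, "twist": 0},
    {"x": 0, "y": 0, "z": 0, "twist": 0},
    {"x": 0, "y": 0, "z": 0, "twist": 0},
    {"x": 0, "y": 0, "z": 0, "twist": 0},
    {"x": 0, "y": 0, "z": 0, "twist": 0},
  ],
  jaw=0.5,
  squeeze=50,
)

```text
time: 12.5
position: [0.5862, -0.2937, 0.008]
eef_rot: [0.0, 0.682, 0.731, 0.0]
force: [-0.2, 0.5, 1.7]
finger_gap: 0.0186
grasp_force: 51.6
```

Request:
apply_moves(
  steps=[
    {"x": 0, "y": 0, "z": 0, "twist": 0},
    {"x": 0, "y": 0, "z": 0, "twist": 0},
    {"x": 0, "y": 0, "z": 0, "twist": 0},
  ],
)

```text
time: 12.88
position: [0.5862, -0.2937, 0.0079]
eef_rot: [0.0, 0.682, 0.731, 0.0]
force: [-1.2, 0.3, 4.4]
finger_gap: 0.0184
grasp_force: 51.8
```

```bash
python3 -c "
from h import *
s=wsnap('w9')"
```

```text
t 12.88 tcp [ 586.2 -293.7    7.9] yaw_y 0.069 F [-1.2  0.3  4.4] gap 0.01843062974813499 grip 51.845290660858154
```

Request:
apply_moves(
  steps=[
    {"x": 0.4, "y": 0.4, "z": 0, "twist": 0},
    {"x": 0.8, "y": 0.9, "z": 0, "twist": 0},
    {"x": 0.8, "y": 0.9, "z": 0, "twist": 0},
    {"x": 0.4, "y": 0.4, "z": 0, "twist": 0},
    {"x": 0, "y": 0, "z": 0, "twist": 0},
  ],
)

```text
time: 13.55
position: [0.611, -0.2672, 0.0079]
eef_rot: [0.001, 0.682, 0.731, 0.0]
force: [-0.6, -1.5, 4.5]
finger_gap: 0.0184
grasp_force: 52.0
```

```bash
cat > m2.py <<'E'
from h import *
import sys
YAW=.068; home=np.array([.585,.264,0]); ex=np.array([np.cos(YAW),np.sin(YAW),0]); ey=np.array([-np.sin(YAW),np.cos(YAW),0])
W=lambda x,y,z: home+ex*x/1000+ey*y/1000+[0,0,z/1000]
def rect(s,z,x0,x1,y0,y1):
    # top-down view at height z mm in home frame, 0.5 mm/px; row 0 = y1
    src=np.float32([proj(s,W(x,y,z)) for x,y in((x0,y1),(x1,y1),(x1,y0),(x0,y0))])
    w,h=int((x1-x0)*2),int((y1-y0)*2)
    H=cv2.getPerspectiveTransform(src,np.float32([(0,0),(w,0),(w,h),(0,h)]))
    return cv2.warpPerspective(s['pixels'],H,(w,h))
def hy(p): d=p-home; return np.round([d@ex*1000,d@ey*1000],1)
E
python3 - <<'E'
from m2 import *
s=wsnap('w10'); o=manip.observe(); print('tcp home',hy(o['position']))
for n,(x,y,z) in dict(face=(-10,-380,36),platerear=(-10,-357,44),mid=(-10,-293,44),front=(-10,-230,44)).items(): print(n,proj(s,W(x,y,z)).round())
g=cv2.cvtColor(s['pixels'],cv2.COLOR_RGB2GRAY)
r=cv2.cvtColor(rect(s,44,-90,70,-400,-220),cv2.COLOR_RGB2GRAY)
for y in range(-398,-220,12): print(y,[int(v) for v in r[int((-220-y)*2),::10]])
E
```

```text
t 13.55 tcp [ 611.  -267.2    7.9] yaw_y 0.07 F [-0.6 -1.5  4.5] gap 0.018409482803347896 grip 52.00872838497162
tcp home [ -10.1 -531.8]
face [ 318. -307.]
platerear [ 319. -532.]
mid [  322. -1276.]
front [  328. -2726.]
-398 [0, 0, 0, 0, 0, 0, 0, 0, 0, 0, 0, 0, 0, 0, 0, 0, 0, 0, 0, 0, 0, 0, 0, 0, 0, 0, 0, 0, 0, 0, 0, 0]
-386 [0, 0, 0, 0, 0, 0, 0, 0, 0, 0, 0, 0, 0, 0, 0, 0, 0, 0, 0, 0, 0, 0, 0, 0, 0, 0, 0, 0, 0, 0, 0, 0]
-374 [0, 0, 0, 0, 0, 0, 0, 0, 0, 0, 0, 0, 0, 0, 0, 0, 0, 0, 0, 0, 0, 0, 0, 0, 0, 0, 0, 0, 0, 0, 0, 0]
-362 [0, 0, 0, 0, 0, 0, 0, 0, 0, 0, 0, 0, 0, 0, 0, 0, 0, 0, 0, 0, 0, 0, 0, 0, 0, 0, 0, 0, 0, 0, 0, 0]
-350 [0, 0, 0, 0, 0, 0, 0, 0, 0, 0, 0, 0, 0, 0, 0, 0, 0, 0, 0, 0, 0, 0, 0, 0, 0, 0, 0, 0, 0, 0, 0, 0]
-338 [0, 0, 0, 0, 0, 0, 0, 0, 0, 0, 0, 0, 0, 0, 0, 0, 0, 0, 0, 0, 0, 0, 0, 0, 0, 0, 0, 0, 0, 0, 0, 0]
-326 [0, 0, 0, 0, 0, 0, 0, 0, 0, 0, 0, 0, 0, 0, 0, 0, 0, 0, 0, 0, 0, 0, 0, 0, 0, 0, 0, 0, 0, 0, 0, 0]
-314 [0, 0, 0, 0, 0, 0, 0, 0, 0, 0, 0, 0, 0, 0, 0, 0, 0, 0, 0, 0, 0, 0, 0, 0, 0, 0, 0, 0, 0, 0, 0, 0]
-302 [0, 0, 0, 0, 0, 0, 0, 0, 0, 0, 0, 0, 0, 0, 0, 0, 0, 0, 0, 0, 0, 0, 0, 0, 0, 0, 0, 0, 0, 0, 0, 0]
-290 [0, 0, 0, 0, 0, 0, 0, 0, 0, 0, 0, 0, 0, 0, 0, 0, 0, 0, 0, 0, 0, 0, 0, 0, 0, 0, 0, 0, 0, 0, 0, 0]
-278 [0, 0, 0, 0, 0, 0, 0, 0, 0, 0, 0, 0, 0, 0, 0, 0, 0, 0, 0, 0, 0, 0, 0, 0, 0, 0, 0, 0, 0, 0, 0, 0]
-266 [0, 0, 0, 0, 0, 0, 0, 0, 0, 0, 0, 0, 0, 0, 0, 0, 0, 0, 0, 0, 0, 0, 0, 0, 0, 0, 0, 0, 0, 0, 0, 0]
-254 [0, 0, 0, 0, 0, 0, 0, 0, 0, 0, 0, 0, 0, 0, 0, 0, 0, 0, 0, 0, 0, 0, 0, 0, 0, 0, 0, 0, 0, 0, 0, 0]
-242 [0, 0, 0, 0, 0, 0, 0, 0, 0, 0, 0, 0, 0, 0, 0, 0, 0, 0, 0, 0, 0, 0, 0, 0, 0, 0, 0, 0, 0, 0, 0, 0]
-230 [0, 0, 0, 0, 0, 0, 0, 0, 0, 0, 0, 0, 0, 0, 0, 0, 0, 0, 0, 0, 0, 0, 0, 0, 0, 0, 0, 0, 0, 0, 0, 0]
```

The wrist camera is too low to see ahead, so I'll use the fixed cameras.

```bash
cat >> m2.py <<'E'
def edges(s,z,x0,x1,y0,y1,tag=''):
    r=cv2.cvtColor(rect(s,z,x0,x1,y0,y1),cv2.COLOR_RGB2GRAY); return r
E
python3 - <<'E'
from m2 import *
for n in('top','scene'):
    s=snap(n,n+'10.png'); r=edges(s,44,-90,70,-400,-200)
    print(n)
    for y in range(-396,-204,10): print(y,' '.join('%3d'%v for v in r[int((-200-y)*2),::10]))
E
```

```text
top
-396 100 140 150 147 148 152 144  97  81  64  87  98  97  99  99  95  98  97  98 101  99 107 143 148 149 150 148 150 147 150 150 148
-386 149 149 151 145 144 148 138  97  81  50  87  93  90  93  96  92  97  94  94  98  97 112 151 153 147 154 148 147 151 148 149 151
-376 147 145 148 143 145 145 148 149 150 153 148 146 148 146 151 151 150 148 148 151 150 150 147 147 148 151 150 148 150 148 150 151
-366 148 149 144 142 144 147 144 145 144 147 149 150 147 151 146 148 147 149 152 148 146 144 149 148 152 149 147 151 152 149 150 149
-356 146 147 150 150 146 145 145 139 139 127 113 110 113 127 118 135 147 157 150 146 143 130 128 161 149 145 151 151 150 150 149 145
-346 151 146 137  87  86  82 129 126 115 102 102 101 128 130 139 136 149 145 137 115 141 130 115 149 150 150 153 154 147 145 148 153
-336 146 147 132  83  83  84 109 143 119 112 112 103 105  99 112 142 133 142 139 155 147 135 128 141 156 150 149 145 147 149 149 150
-326 147 142 149 118  84  82  93 149 105 125 110 133 112 144 117 141 128 158 144 150 127 153 119 135 158 149 146 146 147 151 148 147
-316 142 144 145 132  87  86  83
[... 3529 characters left out ...]
107 107 130 122 116 115 116 140 153
-246 152 150 151 151 153 152 150 152 155 134 103 109 103 109 106 107  98 102 100 105  97 102  99 115 116 128 125 117 133 149 151 153
-236 150 151 148 151 151 151 152 154 152 140 110 114 102 111 107 107 104 107 105 108 108 116 119 123 132 139 143 150 154 156 152 153
-226 150 148 150 150 150 150 150 150 151 151 139 136 142 144 146 150 152 152 155 154 155 154 155 155 153 153 154 153 153 153 154 154
-216 154 153 151 151 152 135 108 110 132 147 152 153 152 152 154 156 155 152 153 152 152 151 153 153 153 152 154 152 151 151 150 152
-206 151 150 148 148 143 143 131 106 101 129 153 154 153 153 153 153 154 152 152 152 152 151 153 153 152 149 152 152 150 151 149 151
```

Request:
apply_moves(
  steps=[
    {"x": -0.06, "y": 0.9, "z": 0, "twist": 0},
    {"x": -0.06, "y": 0.9, "z": 0, "twist": 0},
    {"x": -0.06, "y": 0.9, "z": 0, "twist": 0},
    {"x": -0.06, "y": 0.9, "z": 0, "twist": 0},
    {"x": -0.06, "y": 0.9, "z": 0, "twist": 0},
  ],
)

```text
time: 14.32
position: [0.6075, -0.2225, 0.0079]
eef_rot: [0.001, 0.682, 0.731, -0.0]
force: [0.5, -5.4, 4.2]
finger_gap: 0.0186
grasp_force: 51.9
```

Request:
apply_moves(
  steps=[
    {"x": 0.1, "y": 1.0, "z": 0, "twist": 0},
    {"x": 0.1, "y": 1.0, "z": 0, "twist": 0},
    {"x": 0.1, "y": 1.0, "z": 0, "twist": 0},
    {"x": 0.1, "y": 1.0, "z": 0, "twist": 0},
    {"x": 0, "y": 0, "z": 0, "twist": 0},
  ],
)

```text
time: 14.95
position: [0.6111, -0.1813, 0.0079]
eef_rot: [0.0, 0.682, 0.731, 0.0]
force: [0.9, -2.8, 7.0]
finger_gap: 0.0183
grasp_force: 52.1
```

```bash
cat > look.py <<'E'
from m2 import *
o=manip.observe(); print('tcp home',hy(o['position']),o['position'].round(4),'F',o['force'].round(1),'Fpush',round(float(-o['force']@ey),1))
y0,y1=int(sys.argv[1]),int(sys.argv[2])
for n in sys.argv[3:]:
    s=snap(n,n+'L%d.png'%(o['time']*100)); r=edges(s,44,-75,75,y0,y1)
    print(n,'cols from -75 step 5')
    for y in range(y0+4,y1,10): print(y,' '.join('%3d'%v for v in r[int((y1-y)*2),::10]))
E
python3 look.py -340 -160 top
```

```text
tcp home [  -4.2 -446.1] [ 0.6111 -0.1813  0.0079] F [ 0.9 -2.8  7. ] Fpush 2.8
top cols from -75 step 5
-336  76  74  72  69  74  69  68  69  67  64  60  74 141 156 158 147 142 141 145 146 149 146 147 144 143 146 148 148 149 148
-326  69  68  73  71  67  65  60  91 131 115  81  86 149 157 159 150 145 146 143 146 150 142 150 145 142 141 149 142 145 147
-316  68  68  62  68 102 128 126 113 102  92  78  81 130 125 147 127 115 141 134 134 147 148 143 142 143 144 144 143 148 148
-306  80 126 143 146 136  86  75  53  86 104 101 102 103 102 104 101 102 102  99 105 139 148 145 145 147 145 150 148 147 145
-296 115  82  88  81 121 146 156 145 138 156 142 141 151 136 132 147 149 137 146 149 154 162 147 146 146 146 149 148 145 147
-286 125  85  83  80 132 155 150 150 157 127 141 154 156 142 152 139 140 147 149 136 139 150 148 144 152 147 147 147 150 145
-276 126  82  84  79 128 140 155 148 125 131 151 139 139 145 144 127 138 100 140 140 135 160 152 145 144 146 146 141 142 144
-266 110  84  86  87 135 154 148 114 146 144 148 138 153 142 153 134 139 124 146 129 135 164 147 145 146 149 153 147 150
[... 554 characters left out ...]
111 130 117 123 108 118 110 110  95 119 156 146 151 147 143 142 149 146 146
-206 108  86  83  84 140 112 141 111 128 112 122 111 120 107 136 110 137 108 132 108 124 160 149 147 150 147 148 144 148 143
-196 114  84  82  83 141 108 121 106 137 118 135 114 119 104 132 110 120 102 119 104 121 156 143 151 152 120  77 123 169 152
-186 162 128  85  85 134 106 115 100 133 107 134 111 121 106 120 101 116 104 140 108 122 158 144 147 115  78 127 166 159 148
-176 157 162 116  87 143 112 132 107 121 104 126 106 127 111 120  99 110 104 117 103 126 159 147 103  76 137 165 163 151 148
-166  93 156 162 147 146 145 143 149 147 142 143 150 146 149 145 150 148 148 151 148 148 151  94  78 146 162 158 149 147 147
```

The plate is now square to the channel, centred about 13 mm to the -x side, so I'll keep pushing and drift to +x.

Request:
apply_moves(
  steps=[
    {"x": 0.25, "y": 0.8, "z": 0, "twist": 0},
    {"x": 0.25, "y": 0.8, "z": 0, "twist": 0},
    {"x": 0.25, "y": 0.8, "z": 0, "twist": 0},
    {"x": 0.05, "y": 0.8, "z": 0, "twist": 0},
    {"x": 0, "y": 0, "z": 0, "twist": 0},
  ],
)

```text
time: 15.62
position: [0.6191, -0.1497, 0.0079]
eef_rot: [0.0, 0.682, 0.731, 0.0]
force: [1.1, -3.6, 5.6]
finger_gap: 0.0186
grasp_force: 52.1
```

```bash
python3 look.py -290 -120 top | sed 's/-2[2-7]6.*//;/^$/d'
```

```text
tcp home [   5.9 -415.1] [ 0.6191 -0.1497  0.0079] F [ 1.1 -3.6  5.6] Fpush 3.7
top cols from -75 step 5
-286  73  73  67  71  71  69  65  62  62  73 106  91  82  77 147 148 136 133 109 131 138 145 144 145 147 148 144 147 147 146
-216 145 145 116  85  82  82 133 124 132 101 119 113 128 127 131 125 134 119 131 104 117 112 113 159 146 141 143 149 147 148
-206 143 145 104  84  86  80 135 129 116 111 120 111 115 109 131 111 128 115 122 106 119 109 125 153 148 141 146 144 148 144
-196 141 148 127  82  84  87 131 111 134 120 131 110 121 106 120 108 130 118 128 122 131 113 111 161 149 119  74 121 168 152
-186 160 157 117  84  85  86 140 114 126 111 125 112 113 108 108  96 105  98 132 113 118 106 118 161 115  76 126 164 158 147
-176 159 162 136  87  89  83 135 109 118 104 121 111 130 109 129 106 122 107 118 102 125 116 114 125  79 136 164 164 149 150
-166  93 156 160 130  83  84 133 117 133 115 129 101 123 105 117 102 117 101 108 100 106  96 114 133 140 167 161 146 146 145
-156 132  91 144 157  97  83 133 108 126 103 117  98 115 103 121 109 132 107 130 102 128 102 122 167 159 155 148 147 149 147
-146 106  86 110 143  81  85 138 108 119 107 127 112 104  96 112 100 123 102 119  98 117  97 118 162 169 151 147 143 148 146
-136  82  80  77  80  80  84  86  88  92  94  91  85  87  92  87  86  89  96  91  98  98  92  82  78  87 139 147 144 144 149
-126  86  86 119 140 143 151 140 143 147 149 144 144 146 149 142 143 149 146 142 146 150 148 137 143 156 173 169 170 177 176
```

Plate is aligned with the channel at its mouth (centre x ≈ -3). Straight push along the station axis next.

Request:
apply_moves(
  steps=[
    {"x": -0.05, "y": 1.0, "z": 0, "twist": 0},
    {"x": -0.06, "y": 1.0, "z": 0, "twist": 0},
    {"x": -0.07, "y": 1.0, "z": 0, "twist": 0},
    {"x": -0.07, "y": 1.0, "z": 0, "twist": 0},
    {"x": -0.07, "y": 1.0, "z": 0, "twist": 0},
  ],
)

```text
time: 16.3
position: [0.6158, -0.1008, 0.0079]
eef_rot: [0.001, 0.682, 0.731, -0.001]
force: [0.8, -5.4, 4.7]
finger_gap: 0.018
grasp_force: 52.0
```

Request:
apply_moves(
  steps=[
    {"x": -0.07, "y": 1.0, "z": 0, "twist": 0},
    {"x": -0.07, "y": 1.0, "z": 0, "twist": 0},
    {"x": -0.07, "y": 1.0, "z": 0, "twist": 0},
    {"x": -0.07, "y": 1.0, "z": 0, "twist": 0},
    {"x": -0.07, "y": 1.0, "z": 0, "twist": 0},
  ],
)

```text
time: 16.92
position: [0.6122, -0.0509, 0.0079]
eef_rot: [0.001, 0.682, 0.731, -0.001]
force: [0.9, -5.7, 5.5]
finger_gap: 0.0185
grasp_force: 52.1
```

```bash
python3 look.py -180 -130 top scene
```

```text
tcp home [   5.7 -316. ] [ 0.6122 -0.0509  0.0079] F [ 0.9 -5.7  5.5] Fpush 5.8
top cols from -75 step 5
-176  73  70  74  71  66  71  68  71  67  69  65  68  63  66  76  96 100 104 101 105 101 104 132  99  74 131 163 157 145 143
-166  71  65  73  65  66  68  62  61  69  98 149 136 139 146 151 134 139 148 142 136 141 150 135 132 139 159 155 143 144 143
-156  66  65  64  66  68  73 127 135 136 149 132 146 142 131 122 101 139 120 125 134 151 143 119 154 156 151 146 148 145 142
-146  79  79 106 156  88  77 116 147 136 128 142 149 137 117 126 139 130 125 145 145 139 141 130 161 164 146 140 141 144 141
-136  82  80  75  75  78  76  87  73  78  75  72  74  72  78  73  75  75  77  70  76  80  70  69  87  83 137 144 141 139 145
scene cols from -75 step 5
-176 149 148 152 146 144 141 136 111  89  90  92  90  91  93  88  92  89  92  92  92  92  94  86  75  87 105 116 128 138 141
-166 145 146 146 144 140 143 139 121 111 113 118 123 122 115 110 112 107 114 119 116 119 114 113 112 112 116 119 137 138 121
-156 111  91  92  91  94 106 131 108 108 111 115 113 115 107 105 100 107 113 114 107 102  99 121 129 116 115 125 140 132 111
-146 105  93  91  90  92 108 130 109 105 102 106 104 106  97 111 110 116 113 109 106 104 103 126 134 111  98  90  90 102 111
-136 110  91  90  93  92 101  99  77  75  71  75  76  72  74  79  68  72  71  82  79  76  73  87 102  95  96  89  91 116 115
```

Request:
apply_moves(
  steps=[
    {"x": -0.07, "y": 1.0, "z": 0, "twist": 0},
    {"x": -0.07, "y": 1.0, "z": 0, "twist": 0},
    {"x": -0.07, "y": 1.0, "z": 0, "twist": 0},
    {"x": -0.07, "y": 1.0, "z": 0, "twist": 0},
    {"x": -0.07, "y": 1.0, "z": 0, "twist": 0},
  ],
)

```text
time: 17.65
position: [0.6085, -0.001, 0.0079]
eef_rot: [0.001, 0.682, 0.731, -0.001]
force: [0.0, -7.2, 6.8]
finger_gap: 0.0187
grasp_force: 52.1
```

Request:
apply_moves(
  steps=[
    {"x": -0.04, "y": 0.6, "z": 0, "twist": 0},
    {"x": -0.04, "y": 0.6, "z": 0, "twist": 0},
    {"x": -0.04, "y": 0.5, "z": 0, "twist": 0},
    {"x": -0.03, "y": 0.4, "z": 0, "twist": 0},
    {"x": -0.03, "y": 0.4, "z": 0, "twist": 0},
  ],
)

```text
time: 18.27
position: [0.6078, 0.0206, 0.0079]
eef_rot: [0.004, 0.683, 0.73, -0.003]
force: [2.9, -15.1, 3.4]
finger_gap: 0.0187
grasp_force: 51.8
```

```bash
python3 look.py -180 -170 top | head -1; sed -n 1,1p /dev/null
```

```text
tcp home [   6.2 -244.4] [0.6078 0.0206 0.0079] F [  2.9 -15.1   3.4] Fpush 15.3
```

Request:
apply_moves(
  steps=[
    {"x": -0.02, "y": 0.2, "z": 0, "twist": 0},
    {"x": -0.02, "y": 0.2, "z": 0, "twist": 0},
    {"x": -0.02, "y": 0.2, "z": 0, "twist": 0},
    {"x": -0.02, "y": 0.2, "z": 0, "twist": 0},
    {"x": 0, "y": 0, "z": 0, "twist": 0},
  ],
)

```text
time: 18.95
position: [0.607, 0.0291, 0.0079]
eef_rot: [0.003, 0.683, 0.73, -0.002]
force: [3.0, -12.3, 3.8]
finger_gap: 0.0186
grasp_force: 51.8
```

```bash
python3 look.py -220 -80 top scene
```

```text
tcp home [   6.  -235.8] [0.607  0.0291 0.0079] F [  3.  -12.3   3.8] Fpush 12.5
top cols from -75 step 5
-216  45  43  48  47  45  49  48  53  53  54  55  53  57  53  55  55  56  58  58  62  58  60  61  59  61  60  61  62  61  61
-206  51  55  52  56  53  54  55  54  59  62  58  58  63  60  63  60  65  60  65  64  63  63  65  65  65  63  63  65  65  68
-196  57  59  62  59  58  59  60  61  60  63  64  65  63  61  64  65  66  65  66  67  68  68  66  69  62  71  68  70  69  68
-186  61  60  64  63  64  67  65  69  66  65  67  67  66  65  66  67  66  68  64  71  73  68  70  72  71  68  70  70  68  70
-176  63  64  65  67  67  69  67  65  68  65  68  68  70  70  71  68  71  71  73  71  74  71  70  70  72  71  70  70  71  72
-166  66  66  68  68  68  68  68  69  69  69  71  69  69  72  71  69  71  73  74  73  71  75  71  72  75  73  73  73  75  73
-156  72  70  71  69  71  68  73  71  69  75  71  72  71  72  72  74  72  76  73  75  74  74  73  75  75  74  74  76  75  75
-146  70  71  70  74  73  69  72  70  72  73  74  71  75  75  73  74  73  74  73  74  77  71  73  72  75  74  74  76  7
[... 1828 characters left out ...]
9  93  92  89  89  92  83  83  82  84  83  83  89  91  93  91  85  93 109 115
-126  57  63  67  67  70  82  85  81  79  81  88  92  93  91  89  82  76  82  85  84  80  78  79  81  82  80  79  85  96 109
-116  60  67  77  84  89  87  83  82  79  82  88  92  85  65  52  45  66  75  77  79  71  53  49  43  50  51  73  92 113 110
-106  94 113 115 116 115 115 111 109 107 111 114 106  99  95  97  95  96  96  94  93  93  94  94  99  93  80  83  87 105 112
-96 143 136 136 137 136 135 134 132 133 136 134 130 125 123 122 124 124 122 123 124 123 123 125 128 125 100  88  88 105 108
-86 139 137 137 136 135 134 135 134 137 135 135 136 134 134 135 135 138 135 134 137 135 136 134 136 131 105  86  93 116 111
```

Request:
apply_moves(
  steps=[
    {"x": -0.02, "y": 0.2, "z": 0, "twist": 0},
    {"x": -0.01, "y": 0.2, "z": 0, "twist": 0},
    {"x": -0.01, "y": 0.2, "z": 0, "twist": 0},
    {"x": -0.02, "y": 0.2, "z": 0, "twist": 0},
    {"x": -0.01, "y": 0.2, "z": 0, "twist": 0},
  ],
)

```text
time: 19.68
position: [0.6065, 0.0387, 0.0079]
eef_rot: [0.004, 0.683, 0.73, -0.002]
force: [4.2, -14.7, 4.3]
finger_gap: 0.0187
grasp_force: 51.8
```

Request:
apply_moves(
  steps=[
    {"x": -0.02, "y": 0.2, "z": 0, "twist": 0},
    {"x": -0.01, "y": 0.2, "z": 0, "twist": 0},
    {"x": -0.01, "y": 0.2, "z": 0, "twist": 0},
  ],
)

```text
time: 20.05
position: [0.6062, 0.0448, 0.008]
eef_rot: [0.004, 0.683, 0.73, -0.002]
force: [4.1, -13.7, 5.3]
finger_gap: 0.0188
grasp_force: 51.8
```

Request:
apply_moves(
  steps=[
    {"x": -0.01, "y": 0.12, "z": 0, "twist": 0},
    {"x": -0.01, "y": 0.12, "z": 0, "twist": 0},
  ],
)

```text
time: 20.3
position: [0.606, 0.0472, 0.008]
eef_rot: [0.004, 0.683, 0.73, -0.002]
force: [3.7, -13.2, 3.4]
finger_gap: 0.0184
grasp_force: 51.8
```

Request:
apply_moves(
  steps=[
    {"x": 0, "y": 0.12, "z": 0, "twist": 0},
    {"x": -0.01, "y": 0.12, "z": 0, "twist": 0},
  ],
)

```text
time: 20.55
position: [0.6059, 0.0496, 0.0079]
eef_rot: [0.004, 0.683, 0.73, -0.002]
force: [3.1, -13.3, 3.4]
finger_gap: 0.0183
grasp_force: 51.8
```

Smooth so far, with the force steady at about 13 N. Creeping on, one small call at a time.

Request:
apply_moves(
  steps=[
    {"x": 0, "y": 0.1, "z": 0, "twist": 0},
    {"x": -0.01, "y": 0.1, "z": 0, "twist": 0},
  ],
)

```text
time: 20.8
position: [0.6059, 0.0497, 0.008]
eef_rot: [0.005, 0.684, 0.73, -0.004]
force: [4.5, -19.8, 3.2]
finger_gap: 0.0187
grasp_force: 51.8
```

Request:
apply_moves(
  steps=[
    {"x": -0.01, "y": 0.1, "z": 0, "twist": 0},
  ],
)

```text
time: 20.92
position: [0.6059, 0.0497, 0.008]
eef_rot: [0.006, 0.684, 0.73, -0.004]
force: [4.5, -21.6, 4.0]
finger_gap: 0.0186
grasp_force: 51.8
```

Request:
apply_moves(
  steps=[
    {"x": -0.01, "y": 0.1, "z": 0, "twist": 0},
  ],
)

```text
time: 21.05
position: [0.606, 0.0498, 0.0082]
eef_rot: [0.007, 0.684, 0.729, -0.005]
force: [3.3, -24.1, 4.6]
finger_gap: 0.0186
grasp_force: 51.8
```

It stopped dead at y=0.0497 with the force climbing. I'll press slightly more to tell the stop from friction, then check in the scene image.

Request:
apply_moves(
  steps=[
    {"x": 0, "y": 0.1, "z": 0, "twist": 0},
    {"x": -0.01, "y": 0.1, "z": 0, "twist": 0},
  ],
)

```text
time: 21.3
position: [0.606, 0.0499, 0.0083]
eef_rot: [0.008, 0.684, 0.729, -0.006]
force: [2.3, -29.6, 5.6]
finger_gap: 0.0186
grasp_force: 51.9
```

```bash
python3 - <<'E'
from m2 import *
o=manip.observe(); print(o['position'].round(4),o['force'].round(1))
s=snap('scene','sF.png')
for z in (36,44):
    r=edges(s,z,-50,50,-130,-20); print(z)
    for y in range(-126,-22,4): print(y,' '.join('%3d'%v for v in r[int((-20-y)*2),::8]))
E
```

```text
[0.606  0.0499 0.0083] [  2.3 -29.6   5.6]
36
-126  52  49  33  22  29  47  71  87  90  92  93  90  90  85  83  84  82  84  84  81  86  94  93  91  94
-122  50  47  33  32  44  72  93  93  91  91  92  89  89  85  82  80  85  81  80  82  86  91  91  93  93
-118  48  37  34  42  66  85  91  92  92  90  93  91  89  82  80  81  82  84  81  82  83  91  93  92  91
-114  40  39  43  60  80  88  93  92  92  89  91  93  89  82  83  82  83  83  80  80  85  89  91  92  91
-110  42  44  65  77  83  85  92  92  90  89  88  91  88  84  85  83  83  84  81  80  85  91  91  90  90
-106  56  70  82  83  84  91  96  95  93  93  96  93  93  87  85  88  88  89  84  83  88  91  90  90  92
-102  92 102 105 104 105 106 111 113 111 112 113 111 106 104 104 105 106 107 105 104 104 103 104 102  90
-98 122 125 126 126 125 130 131 128 128 131 126 121 122 123 128 125 130 125 124 120 118 117 119 107  80
-94 132 133 132 132 133 134 136 135 134 131 124 121 123 128 130 131 132 133 129 125 120 119 118 103  73
-90 135 130 130 130 131 133 135 134 131 125 122 121 124 127 129 129 126 128 126 121 119 120 118 104  71
-86 132
[... 3670 characters left out ...]
 124 124 125 125 127 125 128 125 127 125 124 127 125 127 125 125 131 136 124
-46 136 135 131 126 125 126 125 126 122 125 125 124 128 123 122 129 125 127 125 124 127 127 131 138 124
-42 136 136 132 127 125 126 125 127 125 125 125 124 125 124 125 126 124 127 126 126 127 125 131 135 123
-38 136 134 133 126 125 125 124 125 123 124 125 122 128 122 127 126 126 126 126 127 127 124 130 133 121
-34 136 135 133 122 125 127 124 126 126 124 126 125 128 127 126 127 124 129 124 127 128 123 129 135 125
-30 135 135 134 125 123 124 125 127 125 125 125 124 126 127 125 124 123 125 122 125 125 125 131 135 125
-26 136 134 132 126 126 124 125 129 125 124 127 125 125 125 126 127 125 123 125 126 126 122 132 136 126
```

Scene check: plate looks square and on the +x rail, but my home estimate along y is only good to a few mm. I'll refine the canopy edge and plate rear edge from the unobstructed pictures.

```bash
python3 - <<'E'
from m2 import *
for f,z in(('top0',92),('scene0',92)):
    s=dict(np.load(f'pics/{f}.npz')); r=cv2.cvtColor(rect(s,z,-74,76,-160,-110),cv2.COLOR_RGB2GRAY).astype(float)
    print(f)
    for x in(-55,-30,-5,20,45): 
        m=r[:,int((x+74)*2)-8:int((x+74)*2)+8].mean(1); print(x,[int(v) for v in m[::-1][::4]])   # from y=-160 step 2
# plate rear edge in final scene picture, z=44, fine
s=dict(np.load('pics/sF.npz')); r=cv2.cvtColor(rect(s,44,-45,45,-110,-50),cv2.COLOR_RGB2GRAY).astype(float)
for x in(-36,-28,30,36): 
    m=r[:,int((x+45)*2)-6:int((x+45)*2)+6].mean(1); print(x,[int(v) for v in m[::-1][::4]])
# start: plate rim widths in scene0 rear edge (known plate rear corner) for reference
E
```

```text
top0
-55 [125, 126, 122, 110, 87, 74, 73, 71, 72, 72, 74, 82, 106, 123, 124, 126, 127, 127, 126, 125, 124, 126, 126, 125, 126]
-30 [122, 126, 125, 109, 87, 72, 72, 73, 73, 71, 70, 79, 102, 121, 127, 126, 125, 125, 125, 125, 126, 125, 127, 127, 124]
-5 [125, 126, 121, 97, 77, 71, 71, 72, 71, 70, 69, 81, 112, 125, 127, 126, 127, 125, 126, 126, 126, 125, 126, 126, 126]
20 [77, 79, 82, 85, 80, 71, 66, 67, 69, 68, 68, 80, 105, 121, 124, 123, 123, 124, 125, 125, 122, 123, 123, 121, 122]
45 [124, 124, 124, 123, 124, 124, 124, 122, 124, 127, 121, 117, 128, 145, 149, 150, 149, 150, 150, 150, 151, 150, 150, 150, 153]
scene0
-55 [145, 144, 144, 143, 143, 143, 144, 144, 144, 142, 140, 139, 138, 141, 146, 151, 153, 154, 154, 154, 153, 153, 153, 152, 152]
-30 [89, 90, 90, 89, 88, 89, 89, 87, 86, 85, 87, 91, 99, 110, 121, 128, 129, 130, 132, 132, 132, 132, 132, 131, 132]
-5 [79, 78, 78, 78, 77, 76, 78, 79, 78, 77, 79, 83, 91, 104, 115, 123, 126, 127, 128, 127, 126, 128, 128, 128, 128]
20 [88, 87, 87, 87, 88, 87, 87, 89, 89, 89, 89, 92, 99, 110, 121, 128, 131, 132, 132, 132, 131, 131, 131, 131, 132]
45 [87, 88, 88, 87, 89, 88, 88, 88, 87, 88, 89, 92, 98, 107, 119, 126, 131, 132, 132, 133, 132, 132, 131, 131, 131]
-36 [86, 98, 110, 122, 129, 131, 131, 130, 130, 132, 131, 130, 132, 133, 132, 131, 132, 133, 132, 133, 135, 136, 135, 134, 130, 126, 125, 124, 123, 123]
-28 [90, 99, 111, 123, 129, 132, 133, 131, 131, 131, 131, 131, 132, 133, 133, 134, 134, 134, 133, 136, 136, 134, 134, 132, 127, 124, 124, 124, 125, 125]
30 [86, 97, 110, 118, 122, 124, 124, 122, 120, 120, 119, 120, 120, 120, 120, 120, 121, 123, 126, 130, 132, 135, 135, 132, 129, 128, 126, 124, 125, 126]
36 [92, 99, 107, 114, 119, 120, 118, 119, 120, 120, 119, 119, 122, 122, 122, 121, 122, 123, 127, 130, 132, 135, 135, 132, 129, 129, 129, 128, 128, 127]
```

```bash
ls pics/*L*.npz; python3 - <<'E'
from m2 import *
import glob
for f,tcp,rng in(('top0',0,(-380,-210)),('topL1495',-446.1,(-320,-150)),('topL1562',-415.1,(-290,-130)),('topL1692',-316,(-190,-130))):
    f=glob.glob('pics/'+f+'*.npz')[0]; s=dict(np.load(f)); r=cv2.cvtColor(rect(s,44,-80,70,*rng),cv2.COLOR_RGB2GRAY).astype(float)
    print(f,tcp)
    for x in(-40,-30,15,25):
        m=r[:,int((x+80)*2)-8:int((x+80)*2)+8].mean(1)[::-1]; print(x,'rear from',rng[0],[int(v) for v in m[:100:3]]); print('   front to',rng[1],[int(v) for v in m[-70::3]])
E
```

```text
pics/sceneL1692.npz
pics/sceneL1895.npz
pics/topL1495.npz
pics/topL1562.npz
pics/topL1692.npz
pics/topL1827.npz
pics/topL1895.npz
pics/top0.npz 0
-40 rear from -380 [127, 126, 123, 123, 123, 124, 123, 124, 126, 126, 126, 127, 127, 126, 122, 111, 96, 103, 114, 127, 117, 101, 89, 91, 105, 126, 128, 113, 101, 95, 99, 112, 123, 128]
   front to -210 [110, 104, 101, 105, 115, 129, 127, 117, 108, 104, 108, 119, 129, 136, 134, 131, 128, 127, 125, 126, 125, 124, 124, 125]
-30 rear from -380 [125, 125, 125, 124, 124, 124, 125, 126, 125, 125, 125, 125, 125, 122, 114, 100, 98, 108, 126, 123, 112, 104, 105, 111, 122, 119, 105, 93, 86, 89, 100, 112, 115, 110]
   front to -210 [107, 102, 105, 115, 128, 130, 115, 101, 91, 92, 103, 119, 133, 135, 130, 127, 125, 125, 125, 126, 126, 125, 126, 126]
15 rear from -380 [124, 125, 127, 128, 128, 128, 127, 126, 126, 125, 124, 125, 129, 136, 133, 120, 110, 105, 108, 116, 123, 122, 114, 99, 90, 88, 100, 118, 129, 116, 102, 91, 94, 104]
   front to -210 [125, 128, 114, 105, 99, 100, 108, 120, 134, 138, 135, 131, 130, 130, 129, 128, 127, 127, 126, 126, 126, 127
[... 3477 characters left out ...]
39, 126, 118, 113, 116, 125, 131, 128, 118, 107, 99, 90, 79, 78, 73, 69, 74, 89]
15 rear from -190 [65, 64, 64, 66, 80, 89, 97, 99, 101, 102, 100, 97, 91, 92, 102, 129, 143, 141, 122, 110, 104, 110, 119, 127, 123, 118, 114, 119, 127, 141, 141, 128, 114, 101]
   front to -130 [144, 128, 112, 105, 108, 115, 125, 125, 120, 115, 116, 124, 136, 144, 133, 119, 106, 90, 79, 73, 71, 69, 70, 83]
25 rear from -190 [72, 75, 78, 83, 93, 99, 100, 99, 100, 102, 103, 101, 94, 86, 100, 123, 147, 136, 118, 102, 105, 118, 142, 145, 133, 120, 113, 116, 129, 140, 141, 130, 115, 101]
   front to -130 [142, 124, 107, 101, 112, 134, 148, 138, 124, 113, 115, 124, 138, 141, 134, 121, 105, 92, 80, 78, 77, 71, 74, 84]
```

The top-camera numbers put the plate centre at -2.6 mm against a home of -2.3 mm in that camera's frame (canopy edge read the same way). With the rigid stop felt as well, the plate is home. Drawing the pusher back now.

Request:
apply_moves(
  steps=[
    {"x": 0.02, "y": -0.4, "z": 0, "twist": 0},
    {"x": 0.03, "y": -0.5, "z": 0, "twist": 0},
    {"x": 0.05, "y": -0.7, "z": 0, "twist": 0},
    {"x": 0.07, "y": -1.0, "z": 0, "twist": 0},
    {"x": 0.07, "y": -1.0, "z": 0, "twist": 0},
  ],
)

```text
time: 21.98
position: [0.6058, 0.0274, 0.0078]
eef_rot: [-0.003, 0.681, 0.732, 0.002]
force: [-0.9, 6.4, 9.4]
finger_gap: 0.0186
grasp_force: 52.4
```

Request:
apply_moves(
  steps=[
    {"x": 0.14, "y": -2.0, "z": 0, "twist": 0},
    {"x": 0.14, "y": -2.0, "z": 0, "twist": 0},
    {"x": 0.14, "y": -2.0, "z": 0, "twist": 0},
    {"x": 0.14, "y": -2.0, "z": 0, "twist": 0},
    {"x": 0.14, "y": -2.0, "z": 0, "twist": 0},
  ],
)

```text
time: 22.6
position: [0.613, -0.0725, 0.0078]
eef_rot: [-0.003, 0.681, 0.732, 0.003]
force: [-1.0, 7.8, 10.5]
finger_gap: 0.0184
grasp_force: 52.5
```

Request:
apply_moves(
  steps=[
    {"x": 0.14, "y": -2.0, "z": 0, "twist": 0},
    {"x": 0.14, "y": -2.0, "z": 0, "twist": 0},
    {"x": 0.07, "y": -1.0, "z": 0, "twist": 0},
    {"x": 0.04, "y": -0.5, "z": -0.05, "twist": 0},
    {"x": 0, "y": 0, "z": 0, "twist": 0},
  ],
)

```text
time: 23.22
position: [0.6173, -0.1269, 0.0078]
eef_rot: [-0.003, 0.681, 0.732, 0.003]
force: [-0.2, 8.0, 12.7]
finger_gap: 0.0188
grasp_force: 52.9
```

Request:
apply_moves(
  steps=[
    {"x": 0, "y": 0, "z": 0, "twist": 0},
    {"x": 0, "y": 0, "z": 0, "twist": 0},
    {"x": 0, "y": 0, "z": 0, "twist": 0},
    {"x": 0, "y": 0, "z": 0, "twist": 0},
    {"x": 0, "y": 0, "z": 0, "twist": 0},
  ],
  jaw=7,
)

```text
time: 23.85
position: [0.6175, -0.1319, 0.0069]
eef_rot: [-0.0, 0.682, 0.731, 0.0]
force: [0.1, -0.3, 0.5]
finger_gap: 0.0701
grasp_force: 0.0
```

Request:
apply_moves(
  steps=[
    {"x": 0, "y": 0, "z": 1, "twist": 0},
    {"x": 0, "y": 0, "z": 3, "twist": 0},
    {"x": 0, "y": 0, "z": 5, "twist": 0},
    {"x": 0, "y": -2, "z": 5, "twist": 0},
    {"x": 0, "y": -5, "z": 4, "twist": 0},
  ],
)

```text
time: 24.48
position: [0.6185, -0.1997, 0.1898]
eef_rot: [0.001, 0.681, 0.732, 0.001]
force: [1.6, -0.4, -0.2]
finger_gap: 0.0697
grasp_force: 0.0
```

Request:
apply_moves(
  steps=[
    {"x": -2, "y": -6, "z": 0, "twist": 0},
    {"x": -2, "y": -6, "z": 0, "twist": 0},
    {"x": -2, "y": -6, "z": 0, "twist": 0},
    {"x": -2, "y": -4, "z": 0, "twist": 0},
    {"x": 0, "y": 0, "z": 0, "twist": 0},
  ],
)

```text
time: 25.1
position: [0.5364, -0.422, 0.1866]
eef_rot: [0.001, 0.684, 0.729, -0.0]
force: [0.2, 0.7, 0.2]
finger_gap: 0.0699
grasp_force: 0.0
```

```bash
python3 - <<'E'
from m2 import *
o=manip.observe(); print(o['time'],o['position'].round(3),o['force'].round(1))
t=snap('top','tE.png'); s=snap('scene','sE.png')
r=cv2.cvtColor(rect(t,20,-60,70,-420,-180),cv2.COLOR_RGB2GRAY)
for y in range(-416,-182,12): print(y,' '.join('%3d'%v for v in r[int((-180-y)*2),::10]))
# plate move since pressing: compare scene pics in plate region
for z in(44,):
    a,b=[cv2.cvtColor(rect(x,z,-45,45,-62,0),cv2.COLOR_RGB2GRAY).astype(np.float32) for x in(dict(np.load('pics/sF.npz')),s)]
    print('shift (0.5mm px)',cv2.phaseCorrelate(a-a.mean(),b-b.mean()))
r=cv2.cvtColor(rect(s,44,-50,50,-90,-40),cv2.COLOR_RGB2GRAY)
for y in range(-86,-42,3): print(y,' '.join('%3d'%v for v in r[int((-40-y)*2),::8]))
E
```

```text
25.1 [ 0.536 -0.422  0.187] [0.2 0.7 0.2]
-416 147 149 146 151 151 148 145 149 153 147  91  83 154 157 156 152 145 150 145 146 152 150 148 148 146 149
-404 149 147 151 145 142 147 146 150 148 126  84  88 149 156 158 151 151 148 150 149 148 146 147 147 147 147
-392 150 152 149 149 147 147 145 148 147 140  89  89 147 156 160 151 147 146 147 148 148 144 145 147 147 144
-380 144 147 148 151 149 148 144 146 146 137  89  88 149 156 159 155 147 142 145 146 146 147 148 148 148 147
-368 146 146 143 145 146 148 150 145 151 143  86  84 154 159 160 145 145 145 151 148 148 149 147 150 146 145
-356 143 146 144 150 145 144 145 145 147 121  88  92 150 157 159 155 151 150 144 145 145 149 149 150 149 148
-344 148 147 147 145 145 148 148 145 148 116  84  92 145 160 158 154 147 147 148 147 148 149 153 146 146 145
-332 145 146 144 144 145 144 146 146 146 125  87  86 153 159 159 155 146 145 148 149 147 149 144 147 146 148
-320 144 140 146 148 152 151 149 148 144 134  83  81 156 158 160 151 146 146 146 149 145 144 143 141 147 149
-308 145 146 148 145 144 148 147 146 150 124  87  85 155 158 158 155 148 147 
[... 2063 characters left out ...]
 132 131 133 133 134 133 133 133 135 137 134 135 131 134 135 133 136 138 125
-59 138 138 136 131 131 128 130 130 128 129 131 131 130 128 131 131 130 130 125 129 131 130 134 139 125
-56 138 142 136 128 126 127 129 130 127 130 131 129 129 129 129 128 129 129 128 126 127 129 134 139 128
-53 139 138 136 129 128 128 128 130 128 130 131 129 129 131 130 130 128 130 128 126 127 128 133 139 130
-50 139 139 134 129 128 128 126 131 126 128 131 127 129 129 128 129 127 128 125 125 128 129 134 137 129
-47 140 140 135 130 127 130 128 128 127 127 129 127 129 126 127 129 127 127 124 129 129 126 132 138 128
-44 139 138 136 130 128 132 127 131 126 127 128 128 128 124 126 129 128 128 128 129 128 129 134 138 126
```

```bash
python3 -c "
from cell import manip
print(manip.close_job())"
```

```text
the job is handed in; nothing more can be done
None
```

The job is handed in, with no verdict returned: by my measurements the plate is square on the +x rail and about 0.4 mm off the end stop after the pusher came away. The push never passed 30 N, and the pusher lies flat and released with its head about 250 mm before home.

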